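Clamp the painting stand and cure the knight's badge

ROBOT

A 6-joint arm with a two-finger parallel gripper is mounted at the origin on the work surface. World frame = base frame: x ahead of the robot, y to its left, z up, the work surface at z = 0. Lengths are in m, angles in degrees, forces in N, time in s.
With the tool pointing down it reaches from about 0.35 to 0.875 m from the base axis. Payload 15.5 kg.
Tool frame: the origin (TCP) lies midway between the tips of the shut fingers; the grasp point (between the pads) lies 19 mm behind it; x points along the fingers, z is the direction in which the jaws open and shut, and the axes are right-handed (so a half turn about x gives the same grasp; the last joint's range is limited). The gripper opens to 85 mm and grips with 20 to 120 N. Pads are 22 mm wide; open, the fingers measure 114 mm over their backs; the gripper's body (76 mm by 85 mm) begins 54 mm behind the grasp point. The pads swing forward as they close: fully open they stand 13 mm farther back than shut.
Start: joints at [65.289, 28.281, 77.091, -0, 74.628, -5.472], TCP at [0.206, 0.59, 0.231] pointing down, gripper open.
Joint ranges: [-166.48, 166.48], [-47.26, 123.95], [12.59, 153.08], [-70.14, 250.14], [6.76, 159.57], [-176.63, 176.63]. Speed limits (degrees/s): [108.29, 108.29, 147.25, 172.46, 172.46, 172.46].

INTERFACE

Orientations are given as a 3x3 rotation matrix whose columns are the frame's x, y, z axes.
In Python, from cell import readout, imaging, r gives the robot as it stands. The module is installed in compiled form; this text tells all that it offers.
- The arm moves only by the tool jog_arm, never from a script. Its argument "series" is a list of rows, each a list of 7 numbers: the turn, a rotation vector about the tool's x, y, z in degrees, then the shift along the tool's x, y, z in m, then the opening, from 0 (shut) to 1 (fully open). In form: [[rx, ry, rz, tx, ty, tz, jaw], ...]. A call has 1 to 12 rows; each row is the pose to reach, as a shift and turn from the pose commanded when the call began, along the tool's axes at that moment; what a row does not reach only later rows make up. A row lasts 1/10 s, in which the tool goes at most 50 mm and 8.59 degrees, less where a joint would pass 70% of its speed; a pose out of reach is approached as far as the arm can. A call with a gripper value outside its range is refused whole. The fingers move at their own pace and stop on an object; the grip force is fixed at half the most. Time passes only in rows, so rows that repeat a pose let the fingers close. It gives the time, the measured TCP pose, the force and the opening at its end, in the units of the state.
- readout.read_state(): the state, without advancing time (a new reading comes with each control period).
- imaging.capture(name): name is "side" or "top"; returns (picture, depth): 400x640x3 uint8, red, green, blue; 400x640 float32, m along the optical axis (not along the pixel's ray), 0 where there is no reading.
- imaging.camera_params(name): a dict with "camera_matrix" (3x3 intrinsics, pixels), "xyz" and "attitude" of the camera in the world. Camera axes: x right, y down, z forward; pixel columns grow to the right and rows downward; lengths in m; the calibration is good to about 2 mm. A picture is of the moment at which its call begins. camera_params takes no time and is no camera call.
- r.hand_in(): hands the job in, once; it reports no verdict.
The state is a dict: "clock": time; "joint_positions": joint angles; "qvel": joint speeds; "joint_torque": joint torques, N m; "position": TCP position; "tcp_rot": TCP orientation; "contact_force": force on the tool from outside, world axes, zero at the start; "torque": the same for the moment, N m; "opening": finger opening in m.
Only numpy, scipy, OpenCV 4.12 (cv2) and the standard library are available. Lean on these libraries where they do the work, as an engineer would, in place of code of your own. Each camera call takes 0.05 s, during which the arm holds its last target.

TASK

Lock the painting stand: screw its orange lever bolt clockwise until it is snug, with the lever upright, then fold the lever down flat. Then take the red curing torch from its rest, point its lens squarely at the middle of the blue badge on the knight's shield from 5 cm away, hold it steady there for two seconds, and lay it back in its rest as it was. Never touch the knight or its turntable, never let the torch fall to the table, and leave all the other things standing where they are.

Things in the scene. Friction and masses are not known exactly. Their poses are not given: they have to be found in the camera images.
- stand: painting stand, screwed to the table: grey base plate 150 (x) x 270 (y) x 20 high, fixed. Origin on the table under the turntable's axis; the plate reaches from y = -160 to +110 and x = -85 to +65. Its +x points roughly away from the robot. A black turntable (110 dia, top 36 above the table) sits on the origin; the lever bolt's vertical axis is at x = -60, y = -105.
- bolt (a joint): lever bolt (aluminium head, 34 dia) in the stand's base, vertical axis; grows as it is screwed in clockwise seen from above, 0 to 2.40 rad; it is snug at its stop, 2.40. It sinks 2.5 mm per rad. Stiff thread, about 0.06 N m, stays where left. Turn it by its upright lever.
- lever (a joint): orange flip lever on the bolt's head, a bar 12 x 16 x 78 long: 0 = standing upright along the bolt's axis, 1.50 rad = folded down flat (its stop; it then lies almost level, its middle 50 above the table). Stiff hinge (about 0.09 N m): stays where left.
- lever_pivot (a point): point on the lever's hinge pin, on the bolt's axis, 56 above the table when the bolt value is 0 and 50 when snug. Its frame turns with the bolt: y along the hinge pin (the lever's 16 mm width), and the lever folds towards this frame's -x. When snug this frame has the stand's axes, so the lever then folds to the stand's -x (towards the robot).
- lever_grip (a point): point on the middle of the lever's section, 50 along the lever from the hinge pin (its end is at 76); z points along the lever to its end, y along the hinge pin.
- knight: grey knight figure, 132 tall with its 50 x 50 wooden block, fixed on the black turntable (110 dia, 12 thick), which is turned differently each time (stiff, friction 0.25 N m). Origin on the turntable's axis at the disc's underside, 24 above the table; the knight's crest is 180 above the table. The knight lies within 50 of the vertical axis.
- badge (a point): round blue resin badge, 36 dia, on the knight's steel shield (44 dia). Origin at the middle of its outer face, 114 above the table; x is its outward normal, roughly towards the robot and 30 degrees above the horizontal; y is level. It stands 36 out from the turntable axis; a white mark (18 x 10) on the turntable's rim lies straight below it, on the same side of the axis.
- torch_mid (a point): middle of the red curing torch: bar 26 x 26 in section, 159 long in all, about 150 g, balanced at this point. x runs along it to the lens, z is up as it lies. It starts lying in the rest, this point 68 above the table. The grip bar runs from x = -62 to +60; then an aluminium head, 31 dia, up to x = 83; black tail cap to x = -76. The light is always on.
- torch_lens (a point): middle of the torch's violet lens, its front end, 83 ahead of torch_mid along x.
- torch_spot (a point): point on the torch's axis 50 ahead of the lens (in the air): where the beam lands at 50 mm distance.
- rest: torch rest, fixed: black base 150 x 75 x 12 with two white U-shaped saddles at x = -40 and +40 (each 12 thick along x), saddle floor 55 above the table, side walls 17 higher (top at 72), channel 34 wide. Origin on the table under its middle; x along the channel, the way the torch's lens points when it lies in it. Torch home: torch_mid at x = 0, y = 0, z = 68.
- can_red_mid (a point): bystander: spray can with a red label, 52 dia x 190 tall; point at its centre.
- can_white_mid (a point): bystander: second spray can with a red label, 52 dia x 190 tall; point at its centre.
- thinner_mid (a point): bystander: green bottle, 66 dia x 200 tall; point at its centre.
- jar_yellow_mid (a point): bystander: paint jar with a yellow label, 48 dia x 55 tall, near the stand; point at its centre.
- jar_blue_mid (a point): bystander: paint jar with a blue label, 48 dia x 70 tall, beside the torch rest; point at its centre.
- jar_green_mid (a point): bystander: paint jar with a green label, 48 dia x 55 tall; point at its centre.
- water_cup_mid (a point): bystander: blue open cup, 70 dia x 85 tall; point at its centre.
- phone_mid (a point): bystander: black phone lying flat, 148 x 72 x 9; point at its centre.
Not all that is in view belongs to the job. Of the things shaped like the part that bears torch_mid, the red one is meant.

How it is judged:
By the outcome, as a careful person would: the job done as asked, in the order asked, and still so for the second after the job is handed in, with the robot touching nothing.
It also fails if it takes over 72 s, if anything falls off the work surface, if the arm or the gripper's body presses on something with over 40 N, if the wrist force passes 120 N, or if a joint passes its speed limit or range.

## Working session

There is one attempt and no reset: what is moved stays moved. The work goes in short steps, Python scripts to look and compute and a tool call to move; the robot and the scene stay as the last step left them, time stands still between calls to the robot, and variables do not carry over. Pictures are saved under pics/ and viewed, and the job is handed in when it is done.

Besides the shell and the picture viewer there is one more tool, called after "Call:" as name(argument=value, ...) on one line, values as JSON. jog_arm: Moves the arm, as the interface text tells. Its arguments: {"type":"object","properties":{"series":{"type":"array","items":{"type":"array","items":{"type":"number"}}}},"required":["series"]}

```bash
mkdir -p pics; python3 - <<'E'
from cell import readout, imaging, r
import cv2, numpy as np
for n in ("side","top"):
    p,d=imaging.capture(n)
    np.savez(f"{n}0.npz",p=p,d=d)
    cv2.imwrite(f"pics/{n}0.png",p[:,:,::-1])
    c=imaging.camera_params(n); print(n,c)
s=readout.read_state(); print(s)
E
```

```text
side {'camera_matrix': array([[441.90177502,   0.        , 324.38432045],
       [  0.        , 441.90177502, 194.39724951],
       [  0.        ,   0.        ,   1.        ]]), 'xyz': array([-0.22905183, -0.71110626,  0.81885285]), 'attitude': array([[ 0.69411257, -0.38102428,  0.61076038],
       [-0.71980926, -0.37806035,  0.58218983],
       [ 0.00907582, -0.84373626, -0.53668124]])}
top {'camera_matrix': array([[501.73909864,   0.        , 317.1103818 ],
       [  0.        , 501.73909864, 196.54698482],
       [  0.        ,   0.        ,   1.        ]]), 'xyz': array([0.37107727, 0.08151706, 1.55357287]), 'attitude': array([[-2.12495004e-02, -9.90658945e-01,  1.34697118e-01],
       [-9.99774001e-01,  2.09700179e-02, -3.49348464e-03],
       [ 6.36250841e-04, -1.34740911e-01, -9.90880660e-01]])}
{'clock': 0.1, 'joint_positions': array([ 6.52903300e+01,  2.83109084e+01,  7.71235260e+01, -5.13590311e-04,
        7.46269233e+01, -5.46984841e+00]), 'qvel': array([ 0.01460798, -0.04467749, -0.24158359, -0.06614711,  0.00565506,
        0.06088578]), 'joint_torque': array([ 3.99505516e-03, -8.83592820e+01, -3.84562826e+01,  4.41053351e-05,
        5.22967675e-03, -2.07357323e-05]), 'position': array([0.20580001, 0.5898123 , 0.23076471]), 'tcp_rot': array([[-4.39803360e-04, -9.44148338e-01,  3.29520442e-01],
       [-9.76452450e-04,  3.29520723e-01,  9.44147838e-01],
       [-9.99999427e-01,  9.34783482e-05, -1.06684028e-03]]), 'contact_force': array([ 0.36370319, -0.37537425,  0.63300045]), 'torque': array([0.03686407, 0.07070445, 0.02704921]), 'opening': 0.08534840761077957}
```

View pics/side0.png

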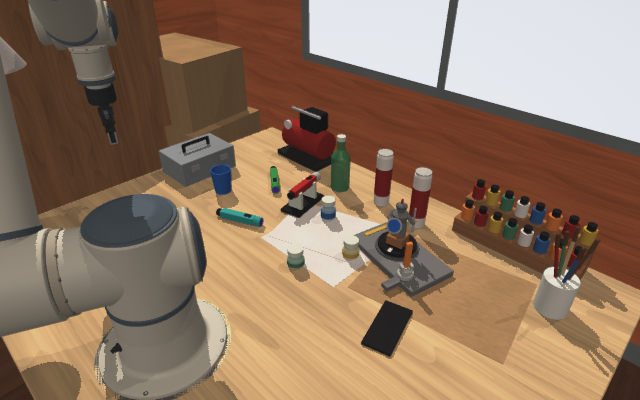

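View pics/top0.png

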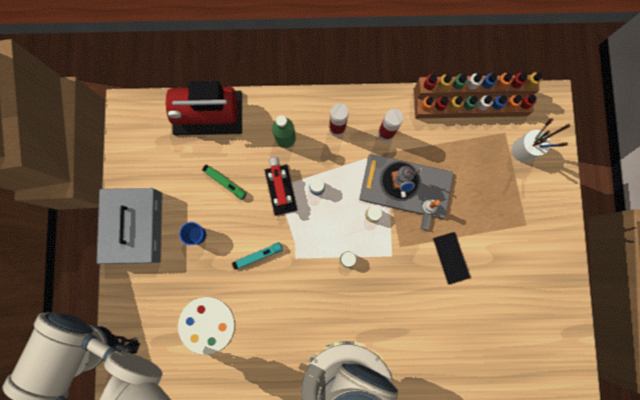

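The side view shows three torch shapes: red in the white-saddle rest at (302,188), green at (275,180) and teal at (240,217). The red one in the rest fits the description. The knight is at (400,222) and the orange lever stands at (407,255). I'll confirm these with enlarged crops.

```bash
python3 - <<'E'
import cv2, numpy as np
t=np.load("top0.npz")["p"][:,:,::-1]; s=np.load("side0.npz")["p"][:,:,::-1]
a=cv2.resize(t[145:235,355:465],None,fx=5,fy=5,interpolation=cv2.INTER_CUBIC)[:450,:550]
b=cv2.resize(t[145:220,250:340],None,fx=5,fy=5,interpolation=cv2.INTER_CUBIC)
cv2.imwrite("pics/c1.png",a)
cv2.imwrite("pics/c2.png",b)
c=cv2.resize(s[190:300,350:460],None,fx=5,fy=5,interpolation=cv2.INTER_CUBIC)
cv2.imwrite("pics/c3.png",c)
E
```

```text
(no output)
```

View pics/c1.png

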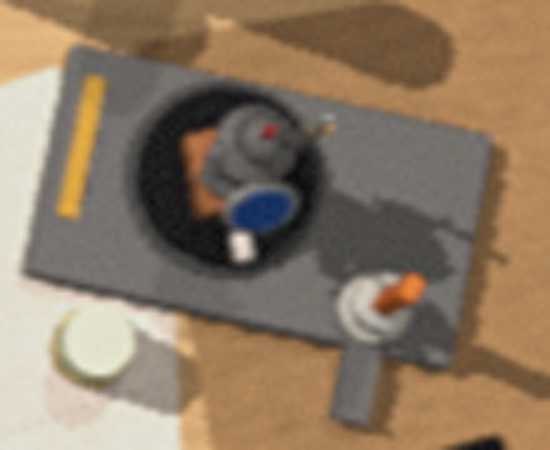

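View pics/c2.png

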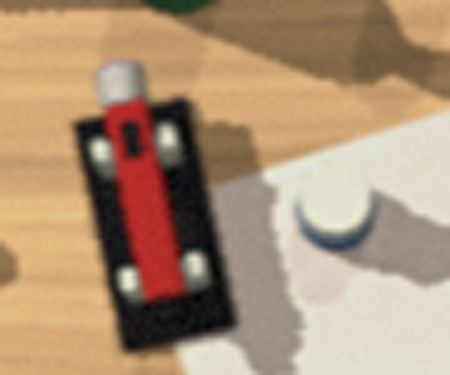

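View pics/c3.png

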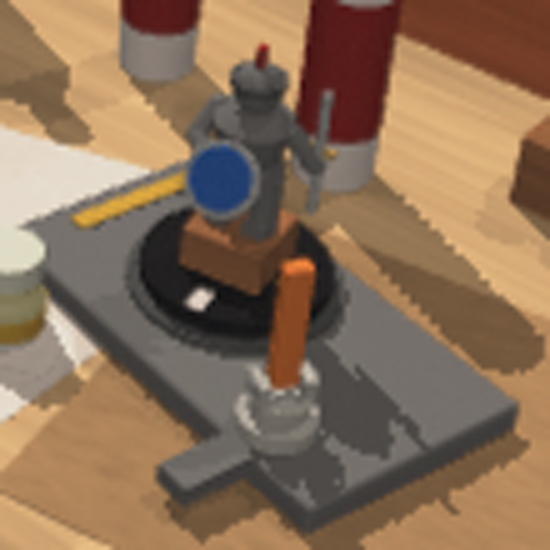

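Crops confirm it: the red torch lies in the saddles with its lens up-image, the knight's badge faces down-image with the white mark below it, and the lever is upright on its bolt. Next I'll measure poses.

```bash
cat > h.py <<'E'
import numpy as np, cv2
from cell import readout, imaging, r
def cam(n):
    c=imaging.camera_params(n); return c["camera_matrix"],np.array(c["xyz"]),np.array(c["attitude"])
def ray(n,uv,z):
    K,t,R=cam(n); uv=np.atleast_2d(uv).astype(float)
    d=np.c_[uv,np.ones(len(uv))]@np.linalg.inv(K).T@R.T
    return t+d*((z-t[2])/d[:,2])[:,None]
def proj(n,X):
    K,t,R=cam(n); q=(np.atleast_2d(X)-t)@R@K.T; return q[:,:2]/q[:,2:]
def cloud(n,d):
    K,t,R=cam(n); v,u=np.mgrid[0:400,0:640]
    D=np.stack([u,v,np.ones_like(u)],-1)@np.linalg.inv(K).T*d[...,None]
    return D@R.T+t
def tri(ua,ub):
    P=[];
    for n in ("side","top"):
        K,t,R=cam(n); P.append(K@np.c_[R.T,-R.T@t])
    X=cv2.triangulatePoints(P[0],P[1],np.array(ua,float).reshape(2,1),np.array(ub,float).reshape(2,1))[:,0]
    X=X[:3]/X[3]; return X, proj("side",X)-ua, proj("top",X)-ub
def cents(p,cond,box,n=None):
    m=np.zeros(p.shape[:2],np.uint8); u0,v0,u1,v1=box
    hsv=cv2.cvtColor(p,cv2.COLOR_RGB2HSV); m[v0:v1,u0:u1]=cond(hsv.astype(int))[v0:v1,u0:u1]
    k,l,s,c=cv2.connectedComponentsWithStats(m)
    i=1+np.argmax(s[1:,4]); return (l==i).astype(np.uint8),c[i],s[i]
E
cat > m1.py <<'E'
from h import *
T=np.load("top0.npz");S=np.load("side0.npz")
# plate
W=cloud("top",T["d"]); z=W[...,2]
m=((z>.012)&(z<.028)).astype(np.uint8); mm=np.zeros_like(m); mm[145:235,352:465]=m[145:235,352:465]
# fill plate: everything higher than .012 in box
f=np.zeros_like(m); f[145:235,352:465]=((z>.012)[145:235,352:465]); 
q=ray("top",[(370,154),(453,172),(445,218),(360,199)],.02); print("corners",q.round(4)); 
print("edges",[np.linalg.norm(q[i]-q[(i+1)%4]).round(4) for i in range(4)], np.degrees(np.arctan2(*(q[0]-q[1])[:2][::-1])),np.degrees(np.arctan2(*(q[0]-q[3])[:2][::-1])))
pts=W[mm>0][:,:2]; print(len(pts),pts.min(0),pts.max(0))
# disc
hs=cv2.cvtColor(T["p"],cv2.COLOR_RGB2HSV).astype(int)
bl=lambda h:(h[...,1]>150)&(h[...,0]>105)&(h[...,0]<130)&(h[...,2]>60)
for n,D,box in (("top",T,(385,170,430,205)),("side",S,(380,210,410,240))):
    k,c,s=cents(D["p"],bl,box); print("badge",n,c,s)
    globals()["b"+n]=c
    P=cloud(n,D["d"])[k>0]; P=P[np.abs(P[:,2]-np.median(P[:,2]))<.03]; c0=P.mean(0); print(" cloud",c0,np.linalg.svd(P-c0)[2][2])
print("badge tri",tri(bside,btop))
wh=lambda h:(h[...,1]<60)&(h[...,2]>190)
for n,D,box in (("top",T,(395,187,410,200)),("side",S,(382,240,398,256))):
    k,c,s=cents(D["p"],wh,box); print("mark",n,c,s,ray(n,c,.036))
og=lambda h:(h[...,1]>150)&(h[...,0]>5)&(h[...,0]<20)&(h[...,2]>120)
for n,D,box in (("top",T,(425,195,445,215)),("side",S,(400,236,416,270))):
    k,c,s=cents(D["p"],og,box); print("lever",n,c,s)
rd=lambda h:(h[...,1]>140)&((h[...,0]<6)|(h[...,0]>174))&(h[...,2]>80)
for n,D,box in (("top",T,(262,155,300,215)),("side",S,(280,170,325,205))):
    k,c,s=cents(D["p"],rd,box); print("torch",n,c,s,cv2.minAreaRect(np.argwhere(k)[:,::-1].astype(np.float32)))
    print(" z81",ray(n,c,.081 if n=="top" else .072))
E
python3 m1.py
```

```text
corners [[ 0.71   -0.0918  0.02  ]
 [ 0.6475 -0.3475  0.02  ]
 [ 0.5049 -0.3147  0.02  ]
 [ 0.5691 -0.0559  0.02  ]]
edges [np.float64(0.2632), np.float64(0.1464), np.float64(0.2666), np.float64(0.1454)] 76.26804072407622 -14.271990834375542
3054 [ 0.45556441 -0.34838016] [ 0.71494416 -0.03746866]
badge top [406.78846154 186.78846154] [402 184  10   7  52]
 cloud [ 0.58975884 -0.18436989  0.11525558] [-0.89009855 -0.15596724  0.42825086]
badge side [393.54954955 225.38738739] [388 220  12  12 111]
 cloud [ 0.59247338 -0.18565856  0.11384379] [-0.82935756 -0.12494773  0.54456781]
badge tri (array([ 0.59058418, -0.18527174,  0.11431057]), array([[-0.53139986,  0.09585339]]), array([[ 0.27461341, -0.27309594]]))
mark top [402.91666667 193.83333333] [402 192   3   5  12] [[ 0.58018824 -0.18609448  0.036     ]]
mark side [389.55555556 249.66666667] [388 248   4   4   9] [[ 0.58385321 -0.18737015  0.036     ]]
lever top [435.5        202.79411765] [431 200   9   6  34]
lever side [407.87417219 253.62913907] [404 242   9  25 151]
torch top [278.61764706 185.22058824] [271 165  16  40 340] ((278.44146728515625, 184.72682189941406), (39.60100555419922, 9.358966827392578), 77.90524291992188)
 z81 [[0.6076261 0.189937  0.081    ]]
torch side [303.11520737 185.1843318 ] [290 175  26  23 217] ((303.68292236328125, 184.85366821289062), (9.68277359008789, 28.73597526550293), 51.34019470214844)
 z81 [[0.612347   0.18696258 0.072     ]]
```

```bash
cat > m2.py <<'E'
from h import *
T=np.load("top0.npz");S=np.load("side0.npz")
W=cloud("top",T["d"]); V=cloud("side",S["d"])
def box(P,x0,x1,y0,y1,z0,z1):
    k=(P[...,0]>x0)&(P[...,0]<x1)&(P[...,1]>y0)&(P[...,1]<y1)&(P[...,2]>z0)&(P[...,2]<z1); return k
for nm,P in (("top",W),("side",V)):
    A=P[box(P,.44,.74,-.38,-.02,.013,.3)]
    yaw=-14.2
    for it in range(3):
        a=np.radians(yaw);ex=np.array([np.cos(a),np.sin(a)]);ey=np.array([-ex[1],ex[0]])
        X=A[:,:2]@ex;Y=A[:,:2]@ey
        res=[]
        # y edges (bins along x), x edges
        cx,cy=np.median(X),np.median(Y)
        def edge(U,Vv,lo,hi,sgn):
            e=[]
            for b in np.arange(lo,hi,.004):
                k=(U>=b)&(U<b+.004)
                if k.sum(): e.append((b+.002,sgn*np.max(sgn*Vv[k])))
            e=np.array(e); 
            for _ in range(4):
                p=np.polyfit(*e.T,1); r_=e[:,1]-np.polyval(p,e[:,0]); k=np.abs(r_)<max(.003,1.5*np.median(np.abs(r_)));e=e[k]
            return p,np.polyval(p,(lo+hi)/2),len(e)
        res=[edge(Y,X,cy-.09,cy+.09,1),edge(Y,X,cy-.02,cy+.09,-1),edge(X,Y,cx-.05,cx+.05,1),edge(X,Y,cx-.05,cx+.05,-1)]
        sl=[-res[0][0][0],-res[1][0][0],res[2][0][0],res[3][0][0]]
        yaw+=np.degrees(sl[2]+sl[3])/4+np.degrees(-0*1)+np.degrees(sl[0]+sl[1])/4
    print(nm,"yaw",yaw,"slopes",np.degrees(sl),"edges",[e[1] for e in res],"size",res[0][1]-res[1][1],res[2][1]-res[3][1])
    ox=(res[0][1]-.065+res[1][1]+.085)/2; oy=(res[2][1]-.110+res[3][1]+.160)/2
    print(" origin",ox*ex+oy*ey)
    # disc
    D=P[box(P,.52,.72,-.27,-.1,.032,.040)][:,:2].astype(np.float32)
    h=cv2.convexHull(D)[:,0]; c,rad=cv2.minEnclosingCircle(D); e=cv2.fitEllipse(h); print(" disc",c,rad,e)
    # bolt head region heights
    o=ox*ex+oy*ey; b=o-.060*ex-.105*ey; print(" bolt",b)
    H=P[(np.hypot(P[...,0]-b[0],P[...,1]-b[1])<.03)&(P[...,2]>.025)]
    print(" head",len(H), "n>0.08",(H[:,2]>.08).sum(), "mean lever", H[H[:,2]>.08].mean(0), H[:,2].max())
# torch
for nm,P,(u0,v0,u1,v1) in (("top",W,(262,150,300,215)),("side",V,(280,165,330,205))):
    D=T if nm=="top" else S
    Q=P[v0:v1,u0:u1]; k=(Q[...,2]>.076)&(Q[...,2]<.09); q=Q[k]; 
    l=cv2.fitLine(q[:,:2].astype(np.float32),cv2.DIST_HUBER,0,.001,.001).ravel(); d=l[:2]*np.sign(l[0])
    s=q[:,:2]@d; t=q[:,:2]@np.array([-d[1],d[0]])
    print(nm,"torch yaw",np.degrees(np.arctan2(d[1],d[0])),"s",s.min(),s.max(),"t",t.min(),t.max(),"z",np.median(q[:,2]),
     "mid by lens", d*(s.max()-.083)+np.array([-d[1],d[0]])*np.median(t), "by tail", d*(s.min()+.076)+np.array([-d[1],d[0]])*np.median(t))
E
python3 m2.py
python3 - <<'E'
import cv2, numpy as np
t=np.load("top0.npz")["p"][:,:,::-1]; s=np.load("side0.npz")["p"][:,:,::-1]
f=lambda i:cv2.resize(i,(400,400),interpolation=cv2.INTER_CUBIC)
cv2.imwrite("pics/c4.png",np.hstack([f(t[192:220,417:445]),f(s[250:285,390:425])]))
E
```

```text
top yaw -3.6086506689277504 slopes [-10.67160116  31.13662484 -10.89610098 -10.97761022] edges [np.float64(0.6966103070505257), np.float64(0.5305203124255502), np.float64(-0.029131867456941823), np.float64(-0.30088633786473684)] size 0.16608999462497553 0.271754470407795
 origin [ 0.6146051  -0.17520508]
 disc (0.5983127355575562, -0.20650996267795563) 0.09185367822647095 ((0.5984527468681335, -0.1992376744747162), (0.11277725547552109, 0.18454232811927795), 125.73880004882812)
 bolt [ 0.54873739 -0.27662719]
 head 176 n>0.08 41 mean lever [ 0.54033732 -0.2649197   0.11683678] 0.13595862259036706
side yaw -1.9722675385238015 slopes [ 14.61807437 -11.54594759  10.14844136 -11.7746019 ] edges [np.float64(0.6635838332542223), np.float64(0.5483121535475509), np.float64(-0.05227959335406539), np.float64(-0.31175251927281505)] size 0.1152716797066714 0.25947292591874965
 origin [ 0.60904334 -0.18196754]
 disc (0.58077472448349, -0.18990245461463928) 0.09812236577272415 ((0.532524585723877, -0.19003844261169434), (0.1546049267053604, 0.30275383591651917), 95.89047241210938)
 bolt [ 0.54481745 -0.28443722]
 head 372 n>0.08 121 mean lever [ 0.54025861 -0.27056228  0.10772329] 0.13274808025046037
top torch yaw 11.558008 s 0.5620203229272035 0.7212646187161841 t 0.04259845405525123 0.07608228255177324 z 0.08067870112609232 mid by lens [0.612682   0.18969051] by tail [0.61244266 0.18964156]
side torch yaw 10.975583 s 0.5610310313339778 0.7211189202780871 t 0.051925584109838926 0.08240512823296706 z 0.08046932114044736 mid by lens [0.61402475 0.18554302] by tail [0.61295676 0.1853359 ]
```

View pics/c4.png

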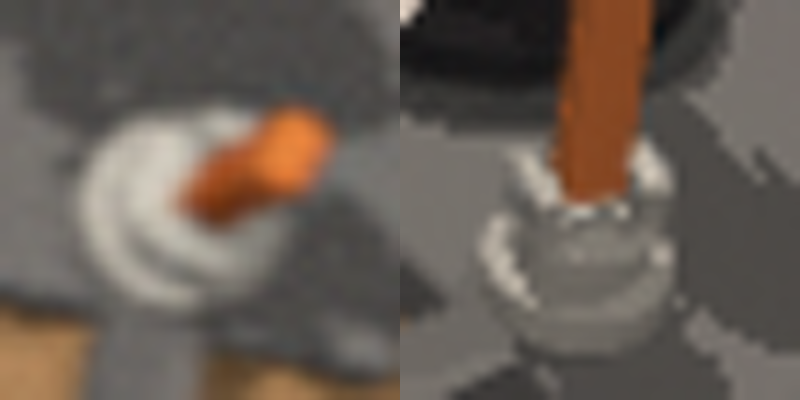

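```bash
cat > m3.py <<'E'
from h import *
T=np.load("top0.npz");W=cloud("top",T["d"])
m=((W[...,2]>.010)&(W[...,0]>.44)&(W[...,0]<.74)&(W[...,1]>-.39)&(W[...,1]<-.02)).astype(np.uint8)
k,l,s,c=cv2.connectedComponentsWithStats(m); i=l[190,430]; m=(l==i).astype(np.uint8)
m=cv2.morphologyEx(m,cv2.MORPH_OPEN,np.ones((19,19),np.uint8))
cn=max(cv2.findContours(m,0,1)[0],key=cv2.contourArea)[:,0]
for A in (cn,):
    R=cv2.minAreaRect(A.astype(np.float32)); b=cv2.boxPoints(R); print(b)
    q=ray("top",b,.02)[:,:2]; print(q.round(4),q.mean(0)); print([np.linalg.norm(q[j]-q[(j+1)%4]).round(4) for j in range(4)])
    for j in range(4): dd=q[(j+1)%4]-q[j]; print(np.degrees(np.arctan2(dd[1],dd[0])).round(2))
# disc edge: dark mask
hs=cv2.cvtColor(T["p"],cv2.COLOR_RGB2HSV); 
print("yaw from yellow strip", )
m=np.zeros((400,640),np.uint8); m[155:192,362:380]=((hs[...,0]>15)&(hs[...,0]<28)&(hs[...,1]>120)&(hs[...,2]>120))[155:192,362:380]
l=cv2.fitLine(np.argwhere(m)[:,::-1].astype(np.float32),cv2.DIST_L2,0,.01,.01).ravel(); q=ray("top",[l[2:]-10*l[:2],l[2:]+10*l[:2]],.02); d=q[1]-q[0]; print(np.degrees(np.arctan2(d[1],d[0])))
# bystanders (rough): objects higher than 3cm
k=((W[...,2]>.03)&(W[...,0]>.2)&(W[...,0]<.9)&(np.abs(W[...,1])<.5)).astype(np.uint8)
n,l,s,c=cv2.connectedComponentsWithStats(k)
for i in range(1,n):
    if s[i,4]>30: P=W[l==i]; print(s[i],P.mean(0).round(3),P[:,2].max().round(3))
E
python3 m3.py
```

```text
[[364. 162.]
 [404. 162.]
 [404. 197.]
 [364. 197.]]
[[ 0.685  -0.0722]
 [ 0.6824 -0.1967]
 [ 0.5725 -0.1918]
 [ 0.5751 -0.0685]] [ 0.62872752 -0.13229445]
[np.float64(0.1246), np.float64(0.11), np.float64(0.1234), np.float64(0.11)]
-91.21
177.45
88.79
-1.94
yaw from yellow strip
-13.763053196200106
[ 416   77   97   39 3054] [ 0.863 -0.366  0.096] 1.554
[ 170   81   68   44 2560] [0.838 0.397 0.154] 1.554
[330 103  19  32 492] [0.787 0.01  0.151] 0.197
[379 109  25  31 512] [ 0.769 -0.14   0.149] 0.201
[272 115  24  32 558] [0.756 0.168 0.144] 1.554
[269 157  23  53 569] [0.614 0.189 0.079] 1.554
[383 162  39  36 982] [ 0.616 -0.172  0.086] 1.554
[310 178  15  16 197] [0.606 0.076 0.072] 1.554
[423 200  18  14 157] [ 0.535 -0.254  0.103] 1.554
[367 206  15  16 171] [ 0.522 -0.095  0.054] 0.063
[180 222  26  23 281] [0.472 0.453 0.067] 0.091
[341 252  15  15 170] [ 0.387 -0.012  0.072] 1.554
[ 92 339  56  32 858] [0.215 0.448 0.618] 1.554
```

```bash
sed -i 's/^m=cv2.morphologyEx.*/m=cv2.morphologyEx(cv2.morphologyEx(m,cv2.MORPH_CLOSE,np.ones((5,5),np.uint8)),cv2.MORPH_OPEN,cv2.getStructuringElement(cv2.MORPH_ELLIPSE,(17,17)))/' m3.py; python3 m3.py | head -12
cat > go.py <<'E'
from h import *
from scipy.spatial.transform import Rotation as Ro
def rows(pos,R,n=1):
    s=readout.read_state(); P=np.array(s["position"]);Q=np.array(s["tcp_rot"])
    t=Q.T@(np.array(pos)-P); rv=Ro.from_matrix(Q.T@R).as_rotvec(degrees=True)
    print("row",rv.round(2),t.round(4),"dist",np.linalg.norm(t).round(3),"ang",np.linalg.norm(rv).round(1))
def Rdown(az):
    a=np.radians(az); z=np.array([np.cos(a),np.sin(a),0]); x=np.array([0,0,-1.]); return np.c_[x,np.cross(z,x),z]
E
python3 -c "
from go import *
rows((.540,-.268,.25),Rdown(-46))"
```

```text
[[358.27057 201.28233]
 [369.04706 152.78822]
 [454.70587 171.8235 ]
 [443.92938 220.31761]]
[[ 0.5621 -0.0504]
 [ 0.714  -0.0889]
 [ 0.648  -0.3528]
 [ 0.4978 -0.311 ]] [ 0.6054685  -0.20077081]
[np.float64(0.1566), np.float64(0.272), np.float64(0.1559), np.float64(0.2685)]
-14.25
-104.04
164.44
row [ 1.1676e+02 -4.0000e-02  6.0000e-02] [-0.0185 -0.5982 -0.6998] dist 0.921 ang 116.8
```

Call:
jog_arm(series=[[116.8,0,0,-0.0185,-0.598,-0.7,0.45],[116.8,0,0,-0.0185,-0.598,-0.7,0.45],[116.8,0,0,-0.0185,-0.598,-0.7,0.45],[116.8,0,0,-0.0185,-0.598,-0.7,0.45],[116.8,0,0,-0.0185,-0.598,-0.7,0.45],[116.8,0,0,-0.0185,-0.598,-0.7,0.45],[116.8,0,0,-0.0185,-0.598,-0.7,0.45],[116.8,0,0,-0.0185,-0.598,-0.7,0.45],[116.8,0,0,-0.0185,-0.598,-0.7,0.45],[116.8,0,0,-0.0185,-0.598,-0.7,0.45],[116.8,0,0,-0.0185,-0.598,-0.7,0.45],[116.8,0,0,-0.0185,-0.598,-0.7,0.45]])

```text
clock: 1.3
position: [0.4237, 0.029, 0.2434]
tcp_rot: [[0.0, 0.541, 0.841], [0.0, 0.841, -0.541], [-1.0, 0.0, 0.0]]
contact_force: [0.4, 1.2, -0.2]
opening: 0.0384
```

```bash
python3 -c "
from go import *
print(tri((409.6,243.5),(438,202.2)))
s=readout.read_state(); print(s['clock'],s['joint_positions'].round(1),s['position'],s['opening'])
rows((.539,-.2675,.25),Rdown(-46))"
```

```text
(array([ 0.54164198, -0.26970798,  0.1281914 ]), array([[-0.34084514,  0.06534926]]), array([[ 0.168329  , -0.16248335]]))
1.3 [ -4.2  11.3 102.6   0.   66.2  28.6] [0.42371674 0.02897517 0.24342137] 0.03840536207517576
row [ 1.327e+01  0.000e+00 -1.000e-02] [-0.0066 -0.1871  0.2573] dist 0.318 ang 13.3
```

Call:
jog_arm(series=[[13.3,0,0,0.0,-0.187,0.257,0.45],[13.3,0,0,0.0,-0.187,0.257,0.45],[13.3,0,0,0.0,-0.187,0.257,0.45],[13.3,0,0,0.0,-0.187,0.257,0.45],[13.3,0,0,0.0,-0.187,0.257,0.45],[13.3,0,0,0.0,-0.187,0.257,0.45],[13.3,0,0,0.0,-0.187,0.257,0.45],[13.3,0,0,0.0,-0.187,0.257,0.45],[13.3,0,0,0.0,-0.187,0.257,0.45]])

```text
clock: 2.2
position: [0.54, -0.2642, 0.2428]
tcp_rot: [[-0.001, 0.716, 0.698], [0.001, 0.698, -0.716], [-1.0, -0.0, -0.001]]
contact_force: [-0.3, 1.1, -0.3]
opening: 0.0383
```

```bash
python3 -c "
from go import *
p,d=imaging.capture('side'); cv2.imwrite('pics/s1.png',cv2.resize(p[150:300,330:480,::-1],(600,600),interpolation=cv2.INTER_CUBIC))
s=readout.read_state(); print(s['clock'],s['joint_positions'].round(1),s['position'],s['contact_force'],s['torque'])
rows((.540,-.2685,.092),Rdown(-46))"
```

```text
2.25 [-31.7  25.7  79.7   0.   74.6  13.9] [ 0.53999299 -0.26360277  0.24304861] [ 0.03784183 -0.31847101 -0.02600221] [ 0.02001395 -0.01019176 -0.02588845]
row [ 0.34 -0.06  0.01] [ 0.151  -0.0034  0.0037] dist 0.151 ang 0.3
```

View pics/s1.png

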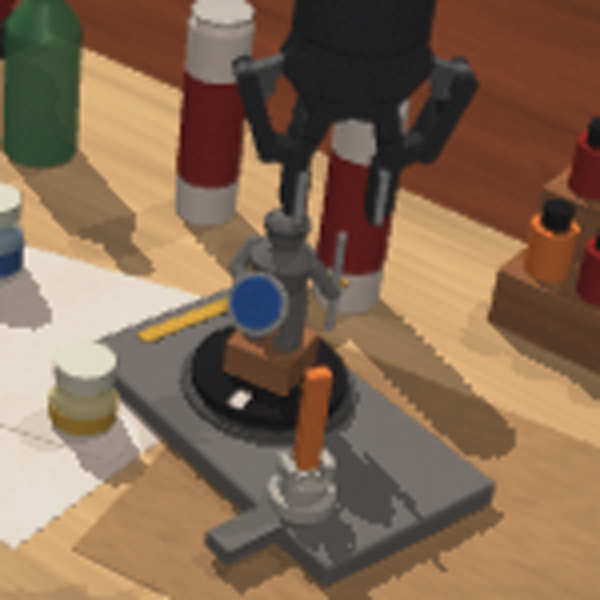

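Call:
jog_arm(series=[[0.3,0,0,0.04,-0.003,0.003,0.45],[0.3,0,0,0.075,-0.003,0.003,0.45],[0.3,0,0,0.09,-0.003,0.003,0.45],[0.3,0,0,0.09,-0.003,0.003,0.45]])

```text
clock: 2.65
position: [0.539, -0.2667, 0.1515]
tcp_rot: [[-0.004, 0.718, 0.696], [0.002, 0.696, -0.718], [-1.0, -0.001, -0.004]]
contact_force: [-0.5, -0.2, 0.3]
opening: 0.0386
```

```bash
python3 -c "
from go import *
for n in ('side','top'):
  p,d=imaging.capture(n); b=(330,150,480,300) if n=='side' else (385,150,485,250); cv2.imwrite('pics/%s2.png'%n,cv2.resize(p[b[1]:b[3],b[0]:b[2],::-1],(500,500),interpolation=cv2.INTER_CUBIC))
s=readout.read_state(); print(s['clock'],s['joint_positions'].round(1),s['position'],s['contact_force'],s['torque'])
rows((.540,-.2685,.092),Rdown(-46))"
```

```text
2.75 [-32.   31.2  85.4   0.   63.4  13.9] [ 0.54057664 -0.26800577  0.1541287 ] [0.07170054 0.87161704 0.34749805] [-0.01736197  0.00245073 -0.00876419]
row [ 0.08  0.02 -0.01] [ 0.0621 -0.0008 -0.0001] dist 0.062 ang 0.1
```

View pics/side2.png

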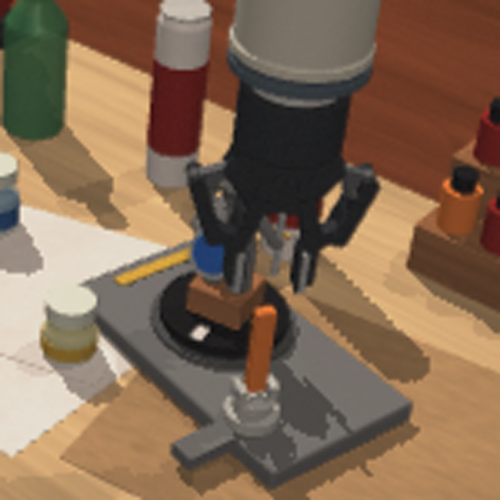

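View pics/top2.png

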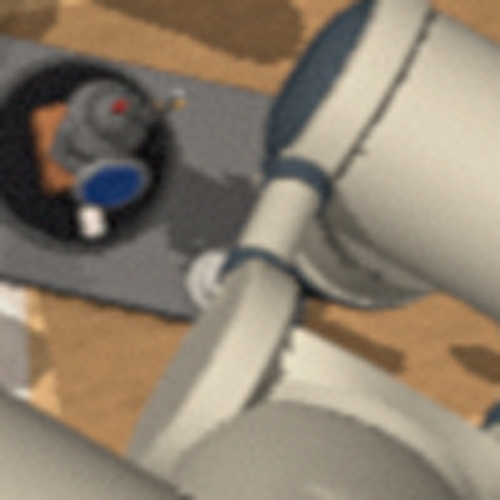

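The side view shows the fingertips at (237,285) and (303,285) straddling the lever tip at (263,310). I'll descend and close.

Call:
jog_arm(series=[[0,0,0,0.02,-0.0005,0,0.45],[0,0,0,0.04,-0.0005,0,0.45],[0,0,0,0.06,-0.0005,0,0.45],[0,0,0,0.06,-0.0005,0,0.45],[0,0,0,0.06,-0.0005,0,0.3],[0,0,0,0.06,-0.0005,0,0.2],[0,0,0,0.06,-0.0005,0,0.0],[0,0,0,0.06,-0.0005,0,0.0],[0,0,0,0.06,-0.0005,0,0.0],[0,0,0,0.06,-0.0005,0,0.0]])

```text
clock: 3.75
position: [0.5409, -0.2695, 0.0949]
tcp_rot: [[0.002, 0.719, 0.695], [-0.001, 0.695, -0.719], [-1.0, 0.001, 0.003]]
contact_force: [-1.0, 0.6, 8.7]
opening: 0.0161
```

```bash
python3 -c "
from go import *
p,d=imaging.capture('side'); b=(330,150,480,300) ; cv2.imwrite('pics/side3.png',cv2.resize(p[b[1]:b[3],b[0]:b[2],::-1],(500,500),interpolation=cv2.INTER_CUBIC))
s=readout.read_state(); print(s['clock'],s['joint_positions'].round(1),s['position'],s['contact_force'],s['torque'],s['opening'])
"
```

```text
3.8 [-32.1  35.5  88.3   0.   56.   13.8] [ 0.54089717 -0.26947531  0.09493204] [0.17688641 1.32926968 8.1335353 ] [0.20929282 0.07940902 0.07327813] 0.016182139993332637
```

View pics/side3.png

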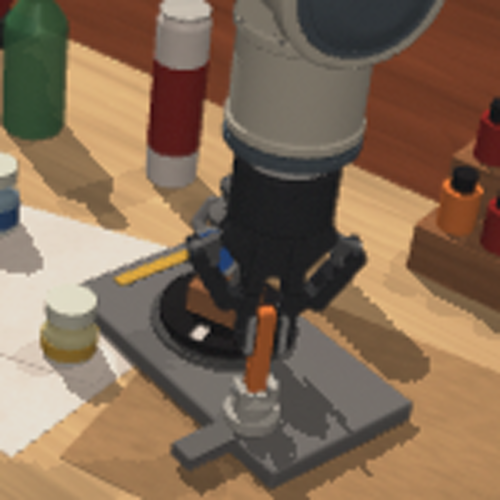

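Opening is 16.1 mm, so the pads sit on the lever's 16 mm faces and the tool is aligned with the hinge. About 58° clockwise should remain; I'll turn 48° first and check.

Call:
jog_arm(series=[[6,0,0,0.0003,0,0,0],[12,0,0,0.0005,0,0,0],[18,0,0,0.0008,0,0,0],[24,0,0,0.001,0,0,0],[30,0,0,0.0013,0,0,0],[36,0,0,0.0016,0,0,0],[42,0,0,0.0018,0,0,0],[48,0,0,0.0021,0,0,0],[48,0,0,0.0021,0,0,0]])

```text
clock: 4.7
position: [0.5404, -0.268, 0.0926]
tcp_rot: [[0.001, 0.997, -0.074], [0.001, -0.074, -0.997], [-1.0, 0.001, -0.001]]
contact_force: [-0.8, 10.3, 12.5]
opening: 0.016
```

```bash
cat > st.py <<'E'
from go import *
s=readout.read_state(); z=np.array(s['tcp_rot'])[:,2]
print(s['clock'],s['joint_positions'].round(1),s['position'].round(4),'F',s['contact_force'].round(2),'M',s['torque'].round(3),'op',round(s['opening'],4),'az',np.degrees(np.arctan2(z[1],z[0])).round(2))
E
python3 st.py
```

```text
4.7 [-32.1  35.7  88.5   0.1  55.8  62.1] [ 0.5404 -0.268   0.0926] F [-0.84 10.34 12.54] M [ 2.174  0.056 -0.033] op 0.016 az -94.22
```

Call:
jog_arm(series=[[2,0,0,-0.0006,0,-0.0015,0],[4,0,0,-0.0005,0,-0.0015,0],[6,0,0,-0.0004,0,-0.0015,0],[6,0,0,-0.0004,0,-0.0015,0]])

```text
clock: 5.1
position: [0.5403, -0.267, 0.0927]
tcp_rot: [[0.001, 0.985, -0.174], [0.0, -0.174, -0.985], [-1.0, 0.0, -0.001]]
contact_force: [-1.7, 6.2, 5.1]
opening: 0.0158
```

```bash
python3 st.py
```

```text
5.1 [-32.   35.7  88.5   0.   55.8  68. ] [ 0.5403 -0.267   0.0927] F [-1.65  6.25  5.12] M [1.117 0.169 0.024] op 0.0158 az -100.05
```

Torque is still low. Continuing in small steps to find the stop.

Call:
jog_arm(series=[[1,0,0,0,0,-0.001,0],[2,0,0,0.0001,0,-0.001,0],[3,0,0,0.0001,0,-0.001,0],[4,0,0,0.0001,0,-0.001,0],[4,0,0,0.0001,0,-0.001,0]])

```text
clock: 5.6
position: [0.5405, -0.2665, 0.0924]
tcp_rot: [[0.001, 0.97, -0.242], [-0.0, -0.242, -0.97], [-1.0, 0.001, 0.0]]
contact_force: [-2.7, 3.6, 7.6]
opening: 0.0164
```

```bash
python3 st.py
```

```text
5.6 [-31.9  35.7  88.6   0.   55.7  72.1] [ 0.5405 -0.2665  0.0924] F [-2.7   3.59  7.59] M [0.554 0.459 0.042] op 0.0164 az -104.03
```

Call:
jog_arm(series=[[1,0,0,0,0,0,0],[2,0,0,0,0,0,0],[3,0,0,0,0,0,0],[3,0,0,0,0,0,0]])

```text
clock: 6.0
position: [0.5404, -0.2664, 0.0923]
tcp_rot: [[0.001, 0.956, -0.293], [-0.0, -0.293, -0.956], [-1.0, 0.0, -0.0]]
contact_force: [-2.5, 3.2, 5.8]
opening: 0.0158
```

```bash
python3 st.py
```

```text
6.0 [-31.9  35.7  88.6   0.   55.7  75.1] [ 0.5404 -0.2664  0.0923] F [-2.47  3.21  5.78] M [0.721 0.31  0.025] op 0.0158 az -107.03
```

Call:
jog_arm(series=[[1.5,0,0,0,0,0,0],[3,0,0,0,0,0,0],[4,0,0,0,0,0,0],[4,0,0,0,0,0,0]])

```text
clock: 6.4
position: [0.5405, -0.2663, 0.0922]
tcp_rot: [[0.001, 0.933, -0.359], [0.0, -0.359, -0.933], [-1.0, 0.0, -0.0]]
contact_force: [-0.9, 4.9, 6.1]
opening: 0.0158
```

```bash
python3 st.py
```

```text
6.4 [-31.9  35.7  88.6   0.   55.7  79.1] [ 0.5405 -0.2663  0.0922] F [-0.93  4.9   6.07] M [0.951 0.198 0.026] op 0.0158 az -111.04
```

Call:
jog_arm(series=[[1.5,0,0,0,0,0,0],[3,0,0,0,0,0,0],[4,0,0,0,0,0,0],[4,0,0,0,0,0,0]])

```text
clock: 6.8
position: [0.5405, -0.2662, 0.092]
tcp_rot: [[0.0, 0.906, -0.423], [0.0, -0.423, -0.906], [-1.0, 0.0, -0.001]]
contact_force: [-0.1, 5.0, 4.3]
opening: 0.016
```

```bash
python3 st.py;python3 -c "
from go import *
p,d=imaging.capture('side'); b=(370,210,440,280) ; cv2.imwrite('pics/side4.png',cv2.resize(p[b[1]:b[3],b[0]:b[2],::-1],(500,500),interpolation=cv2.INTER_CUBIC))"
```

```text
6.8 [-31.9  35.7  88.6   0.   55.7  83.1] [ 0.5405 -0.2662  0.092 ] F [-0.07  5.04  4.34] M [ 1.068  0.059 -0.048] op 0.016 az -115.04
```

View pics/side4.png

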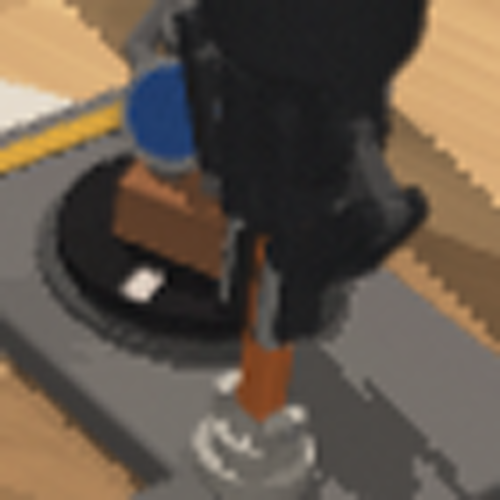

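```bash
python3 -c "
from go import *
p,d=imaging.capture('side'); q=np.load('side0.npz')['p']
b=(390,250,425,285); f=lambda p:cv2.resize(p[b[1]:b[3],b[0]:b[2],::-1],(400,400),interpolation=cv2.INTER_LANCZOS4)
cv2.imwrite('pics/cmp1.png',np.hstack([f(q),f(p)]))
t,_=imaging.capture('top'); cv2.imwrite('pics/top5.png',cv2.resize(t[180:230,400:460,::-1],(600,500),interpolation=cv2.INTER_CUBIC))
"
```

```text
(no output)
```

View pics/cmp1.png

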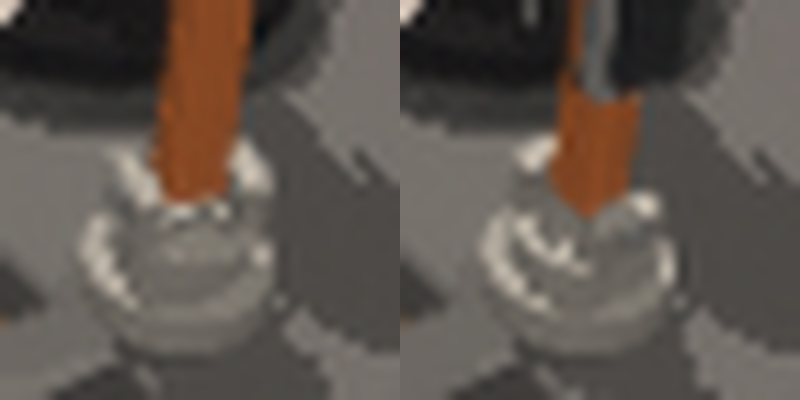

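View pics/top5.png

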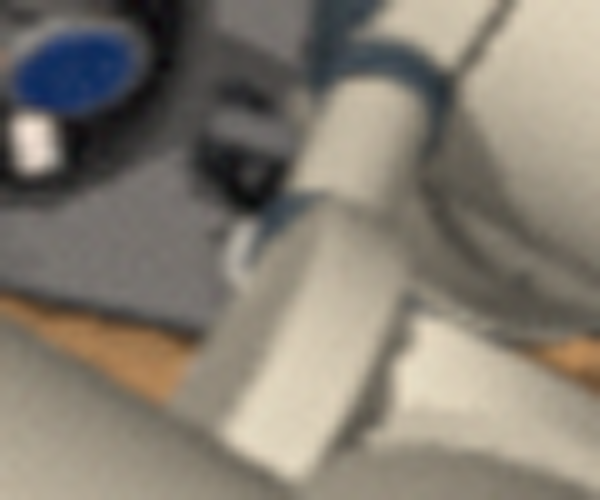

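```bash
python3 -c "
from go import *
c=np.array([.5405,-.2668])
for tag,Z,yaws in (('init',.075,(30,38,44,50,56)),('now',.072,(0,-7,-14,-20,-25,-30))):
  for y in yaws:
    a=np.radians(y);ex=np.array([np.cos(a),np.sin(a)]);ey=np.array([-ex[1],ex[0]])
    q=[proj('side',np.r_[c+sx*.006*ex+sy*.008*ey,Z])[0].round(1) for sx,sy in ((-1,1),(-1,-1),(1,-1),(1,1))]
    print(tag,y,'u: -x+y,-x-y,+x-y,+x+y',[float(v[0]) for v in q],float(q[0][1]))
p=np.load('side0.npz')['p'].astype(int); q=imaging.capture('side')[0].astype(int)
for r_ in (256,258,260,262,264,266): print(r_,[tuple(x) for x in p[r_,402:414]])
for r_ in (258,260,262,264,266,267,268): print(r_,[tuple(map(int,x)) for x in q[r_,402:414]])
" | sed 's/np.int64(\([0-9]*\))/\1/g'
```

```text
init 30 u: -x+y,-x-y,+x-y,+x+y [402.3, 408.7, 409.1, 402.8] 260.6
init 38 u: -x+y,-x-y,+x-y,+x+y [402.7, 409.0, 408.8, 402.4] 260.9
init 44 u: -x+y,-x-y,+x-y,+x+y [402.9, 409.2, 408.5, 402.2] 261.1
init 50 u: -x+y,-x-y,+x-y,+x+y [403.3, 409.4, 408.2, 402.1] 261.4
init 56 u: -x+y,-x-y,+x-y,+x+y [403.6, 409.5, 407.8, 401.9] 261.5
now 0 u: -x+y,-x-y,+x-y,+x+y [401.6, 406.8, 409.5, 404.4] 260.2
now -7 u: -x+y,-x-y,+x-y,+x+y [401.7, 406.3, 409.5, 404.8] 259.8
now -14 u: -x+y,-x-y,+x-y,+x+y [401.7, 405.9, 409.5, 405.3] 259.5
now -20 u: -x+y,-x-y,+x-y,+x+y [401.8, 405.5, 409.4, 405.7] 259.3
now -25 u: -x+y,-x-y,+x-y,+x+y [402.0, 405.1, 409.2, 406.1] 259.1
now -30 u: -x+y,-x-y,+x-y,+x+y [402.1, 404.8, 409.1, 406.4] 258.9
256 [(24, 23, 24), (38, 28, 24), (85, 49, 27), (123, 66, 34), (137, 72, 35), (135, 72, 36), (134, 71, 35), (134, 71, 35), (128, 69, 36), (79, 55, 40), (53, 52, 51), (53, 52, 51)]
258 [(56, 55, 53), (65, 56, 51), (113, 64, 35), (123, 66, 33), (137, 73, 35), (135, 71, 35), (135, 72, 35), (133, 71, 35), (129, 70, 38), (76, 64, 57), (79, 76, 72), (77, 75, 71)]
260 [(55, 54, 51),
[... 1337 characters left out ...]
125, 66, 32), (129, 68, 34), (137, 72, 35), (127, 68, 34), (120, 67, 37), (81, 70, 61), (78, 75, 71), (78, 74, 71), (78, 75, 71)]
266 [(101, 93, 87), (112, 80, 60), (124, 68, 36), (127, 68, 33), (130, 69, 34), (136, 71, 35), (125, 68, 35), (125, 74, 48), (94, 89, 85), (100, 95, 89), (87, 83, 79), (78, 75, 71)]
267 [(101, 96, 90), (107, 98, 90), (121, 80, 54), (126, 70, 38), (132, 71, 36), (133, 75, 44), (123, 85, 62), (135, 111, 92), (166, 159, 147), (193, 183, 169), (134, 128, 119), (78, 74, 71)]
268 [(109, 104, 97), (108, 103, 97), (109, 102, 94), (115, 85, 65), (136, 78, 48), (129, 102, 83), (121, 117, 110), (127, 122, 113), (136, 130, 121), (188, 178, 165), (141, 134, 124), (84, 80, 76)]
```

Lever edge columns now (403.4 / bevel 407 / 410) fit a bolt yaw of −13 ± 5°, near the stand's −14°. I'll keep turning in small steps to feel the stop.

Call:
jog_arm(series=[[2,0,0,0,0,0,0],[4,0,0,0,0,0,0],[5,0,0,0,0,0,0]])

```text
clock: 7.3
position: [0.5405, -0.2661, 0.092]
tcp_rot: [[0.0, 0.866, -0.501], [0.0, -0.501, -0.866], [-1.0, 0.0, -0.001]]
contact_force: [-0.5, 7.9, 3.6]
opening: 0.0157
```

```bash
python3 st.py; python3 -c "
from go import *
q=imaging.capture('side')[0].astype(int)
for r_ in (260,262,264,266,267): print(r_,[tuple(map(int,x)) for x in q[r_,402:413]])
"
```

```text
7.3 [-31.9  35.7  88.6   0.   55.7  88.1] [ 0.5405 -0.2661  0.092 ] F [-0.49  7.94  3.64] M [ 1.41  -0.006  0.629] op 0.0157 az -120.05
260 [(60, 58, 56), (72, 57, 50), (126, 67, 33), (123, 66, 33), (126, 67, 32), (132, 70, 35), (130, 69, 34), (126, 67, 33), (120, 68, 41), (77, 74, 71), (78, 75, 72)]
262 [(188, 179, 167), (180, 153, 129), (123, 65, 33), (125, 67, 33), (126, 67, 34), (136, 72, 35), (130, 68, 33), (123, 66, 33), (102, 67, 46), (77, 74, 71), (77, 74, 71)]
264 [(144, 134, 123), (123, 75, 45), (124, 66, 33), (125, 66, 33), (129, 69, 35), (138, 73, 36), (128, 68, 34), (120, 66, 36), (81, 69, 60), (78, 75, 72), (78, 75, 71)]
266 [(101, 94, 86), (112, 81, 62), (123, 67, 35), (126, 67, 33), (131, 70, 35), (135, 72, 35), (128, 68, 35), (126, 76, 51), (94, 90, 85), (98, 94, 89), (86, 83, 78)]
267 [(103, 99, 93), (114, 105, 96), (122, 80, 56), (126, 70, 38), (131, 70, 35), (131, 73, 41), (129, 80, 58), (148, 122, 101), (169, 162, 150), (193, 183, 169), (134, 129, 120)]
```

Mz jumped to 0.63 N·m and the lever image did not move, so the bolt is at its stop (snug). I'll ease off the wind-up, release and rise.

Call:
jog_arm(series=[[-3,0,0,0,0,0,0],[-3,0,0,0,0,0,0.2],[-3,0,0,0,0,0,0.4],[-3,0,0,0,0,0,0.45],[-3,0,0,0,0,0,0.45],[-3,0,0,-0.02,0,0,0.45],[-3,0,0,-0.05,0,0,0.45],[-3,0,0,-0.08,0,0,0.45],[-3,0,0,-0.08,0,0,0.45]])

```text
clock: 8.25
position: [0.5421, -0.2678, 0.1755]
tcp_rot: [[0.005, 0.891, -0.454], [-0.003, -0.454, -0.891], [-1.0, 0.006, 0.001]]
contact_force: [-0.3, 0.1, -0.1]
opening: 0.0384
```

```bash
python3 st.py; python3 -c "
from go import *
q=imaging.capture('side')[0]; b=(370,210,440,280); cv2.imwrite('pics/side6.png',cv2.resize(q[b[1]:b[3],b[0]:b[2],::-1],(560,560),interpolation=cv2.INTER_CUBIC))
q=q.astype(int)
for r_ in (256,260,264,266,267): print(r_,[tuple(map(int,x)) for x in q[r_,402:413]])
"
```

```text
8.25 [-31.9  29.8  84.2  -0.   65.7  85. ] [ 0.5421 -0.2678  0.1755] F [-0.28  0.12 -0.13] M [-0.034 -0.014  0.025] op 0.0384 az -116.98
256 [(24, 23, 24), (37, 26, 23), (87, 51, 30), (123, 65, 32), (125, 67, 34), (128, 69, 34), (136, 73, 36), (128, 68, 33), (121, 67, 34), (79, 56, 41), (54, 53, 51)]
260 [(59, 58, 56), (72, 57, 50), (126, 68, 35), (124, 66, 32), (126, 68, 35), (131, 70, 34), (132, 70, 34), (126, 67, 34), (120, 68, 42), (77, 74, 71), (78, 74, 71)]
264 [(144, 133, 123), (123, 75, 44), (123, 65, 32), (125, 66, 33), (128, 68, 34), (137, 73, 36), (127, 67, 33), (120, 66, 36), (81, 70, 61), (78, 75, 71), (77, 74, 71)]
266 [(100, 93, 85), (111, 80, 60), (124, 69, 38), (126, 68, 34), (130, 69, 34), (135, 72, 36), (126, 71, 40), (124, 74, 49), (92, 89, 83), (99, 95, 89), (86, 82, 78)]
267 [(102, 98, 91), (107, 100, 90), (124, 91, 71), (125, 69, 37), (132, 71, 36), (132, 76, 47), (120, 92, 73), (137, 112, 93), (163, 156, 144), (192, 183, 169), (134, 129, 120)]
```

View pics/side6.png

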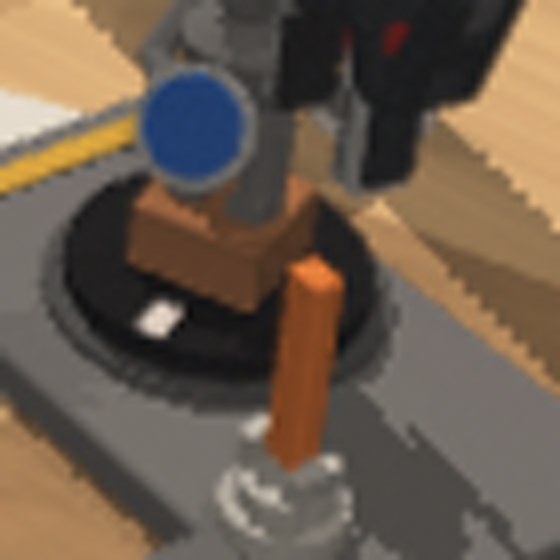

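```bash
python3 -c "
from go import *
a=np.radians(-14.2);ex=np.array([np.cos(a),np.sin(a)]); c=np.array([.5405,-.2660])
def T(dx,z): return np.r_[c+dx*ex,z]
R=Rdown(-104.2)
rows(T(.028,.175),R); rows(T(.028,.105),R)
# fold offsets relative to A (tool frame: x down, y=?)
print(R.round(3))
for ph in (0,10,20,30,40,50,60,70,80,86):
  f=np.radians(ph); x=-.055*np.sin(f)+.006*np.cos(f)+.011; z=.05+.055*np.cos(f)+.006*np.sin(f); print(ph,'stand dx',round(x,4),'z',round(z,4),'rel A: ty',round(x-.028,4),'tx',round(.105-z,4))
"
```

```text
row [-12.78   0.05  -0.22] [-0.0015  0.026  -0.007 ] dist 0.027 ang 12.8
row [-12.78   0.05  -0.22] [ 0.0685  0.0257 -0.007 ] dist 0.074 ang 12.8
[[ 0.     0.969 -0.245]
 [ 0.    -0.245 -0.969]
 [-1.     0.     0.   ]]
0 stand dx 0.017 z 0.105 rel A: ty -0.011 tx -0.0
10 stand dx 0.0074 z 0.1052 rel A: ty -0.0206 tx -0.0002
20 stand dx -0.0022 z 0.1037 rel A: ty -0.0302 tx 0.0013
30 stand dx -0.0113 z 0.1006 rel A: ty -0.0393 tx 0.0044
40 stand dx -0.0198 z 0.096 rel A: ty -0.0478 tx 0.009
50 stand dx -0.0273 z 0.0899 rel A: ty -0.0553 tx 0.0151
60 stand dx -0.0336 z 0.0827 rel A: ty -0.0616 tx 0.0223
70 stand dx -0.0386 z 0.0744 rel A: ty -0.0666 tx 0.0306
80 stand dx -0.0421 z 0.0655 rel A: ty -0.0701 tx 0.0395
86 stand dx -0.0434 z 0.0598 rel A: ty -0.0714 tx 0.0452
```

Call:
jog_arm(series=[[-6,0,0,0,0.013,-0.004,0],[-12.8,0,0,0,0.026,-0.007,0],[-12.8,0,0,0,0.026,-0.007,0],[-12.8,0,0,0,0.026,-0.007,0],[-12.8,0,0,0.03,0.026,-0.007,0],[-12.8,0,0,0.06,0.026,-0.007,0],[-12.8,0,0,0.07,0.026,-0.007,0],[-12.8,0,0,0.07,0.026,-0.007,0]])

```text
clock: 9.1
position: [0.5654, -0.2716, 0.1002]
tcp_rot: [[-0.003, 0.969, -0.247], [0.002, -0.247, -0.969], [-1.0, -0.003, -0.001]]
contact_force: [-0.1, 0.1, 0.1]
opening: 0.0003
```

```bash
python3 st.py; python3 -c "
from go import *
q=imaging.capture('side')[0]; b=(370,190,450,270); cv2.imwrite('pics/side7.png',cv2.resize(q[b[1]:b[3],b[0]:b[2],::-1],(560,560),interpolation=cv2.INTER_CUBIC))
"
```

```text
9.1 [-31.1  36.7  84.3  -0.   59.1  73.2] [ 0.5654 -0.2716  0.1002] F [-0.1   0.08  0.14] M [-0.017 -0.026 -0.01 ] op 0.0003 az -104.27
```

View pics/side7.png

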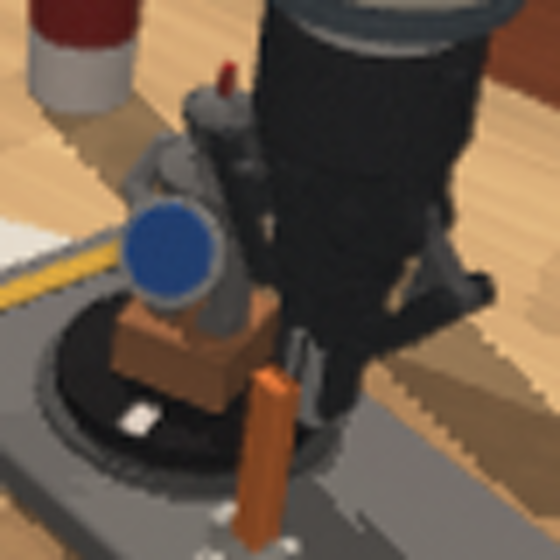

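Call:
jog_arm(series=[[0,0,0,0,-0.01,0,0],[0,0,0,-0.001,-0.018,0,0],[0,0,0,-0.002,-0.028,0,0],[0,0,0,0,-0.037,0,0],[0,0,0,0.004,-0.045,0,0],[0,0,0,0.01,-0.053,0,0],[0,0,0,0.017,-0.059,0,0],[0,0,0,0.026,-0.064,0,0],[0,0,0,0.032,-0.067,0,0],[0,0,0,0.032,-0.067,0,0]])

```text
clock: 10.15
position: [0.5009, -0.2554, 0.0683]
tcp_rot: [[-0.002, 0.97, -0.245], [0.001, -0.245, -0.97], [-1.0, -0.002, -0.001]]
contact_force: [0.5, 0.3, -0.5]
opening: 0.0002
```

```bash
python3 st.py; python3 -c "
from go import *
q=imaging.capture('side')[0]; b=(350,210,430,290); cv2.imwrite('pics/side8.png',cv2.resize(q[b[1]:b[3],b[0]:b[2],::-1],(560,560),interpolation=cv2.INTER_CUBIC))
"
```

```text
10.15 [-33.1  35.3  95.3   0.   49.4  71.1] [ 0.5009 -0.2554  0.0683] F [ 0.5   0.26 -0.51] M [-0.041  0.01  -0.02 ] op 0.0002 az -104.18
```

View pics/side8.png

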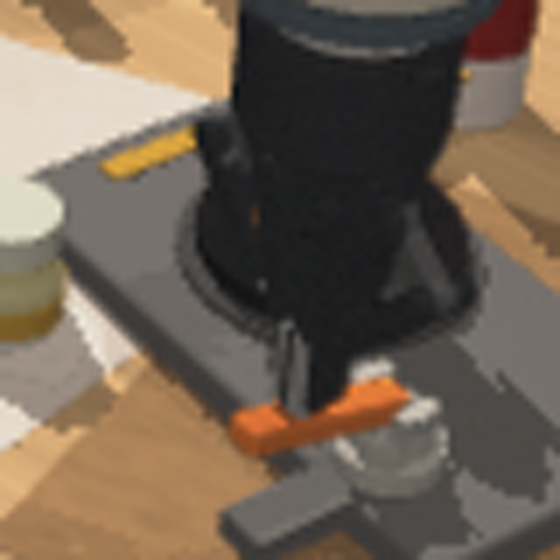

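The lever is folding towards the tab; now I'll press it down to its stop.

Call:
jog_arm(series=[[0,0,0,0.004,-0.004,0,0],[0,0,0,0.008,-0.006,0,0],[0,0,0,0.011,-0.006,0,0],[0,0,0,0.011,-0.006,0,0]])

```text
clock: 10.6
position: [0.4954, -0.2541, 0.0583]
tcp_rot: [[-0.001, 0.97, -0.245], [0.0, -0.245, -0.97], [-1.0, -0.001, -0.0]]
contact_force: [-3.5, 0.4, 9.5]
opening: -0.0002
```

```bash
python3 st.py
```

```text
10.6 [-33.3  35.9  96.6  -0.   47.6  70.9] [ 0.4954 -0.2541  0.0583] F [-3.54  0.41  9.5 ] M [ 0.133  0.805 -0.027] op -0.0002 az -104.17
```

Call:
jog_arm(series=[[0,0,0,0.001,0,0,0],[0,0,0,0.002,0,0,0],[0,0,0,0.002,0,0,0]])

```text
clock: 10.9
position: [0.495, -0.2539, 0.0568]
tcp_rot: [[-0.002, 0.97, -0.245], [0.0, -0.245, -0.97], [-1.0, -0.002, -0.0]]
contact_force: [-8.6, 2.0, 19.6]
opening: -0.0002
```

```bash
python3 st.py
```

```text
10.9 [-33.3  36.   96.7  -0.   47.4  70.9] [ 0.495  -0.2539  0.0568] F [-8.6   1.97 19.6 ] M [ 0.29   1.623 -0.044] op -0.0002 az -104.16
```

Call:
jog_arm(series=[[0,0,0,-0.03,0,0,0],[0,0,0,-0.08,0,0,0],[0,0,0,-0.13,0,0,0],[0,0,0,-0.18,-0.05,0,0],[0,0,0,-0.18,-0.1,-0.04,0],[0,0,0,-0.18,-0.1,-0.09,0.5],[0,0,0,-0.18,-0.1,-0.14,0.5],[0,0,0,-0.18,-0.1,-0.19,0.5],[0,0,0,-0.18,-0.1,-0.22,0.5]])

```text
clock: 11.8
position: [0.4526, -0.0145, 0.2368]
tcp_rot: [[0.0, 0.969, -0.245], [-0.0, -0.245, -0.969], [-1.0, 0.0, -0.0]]
contact_force: [1.0, -0.2, -0.1]
opening: 0.0425
```

```bash
python3 st.py; python3 -c "
from go import *
q,d=imaging.capture('side'); b=(350,210,430,290); A=cv2.resize(q[b[1]:b[3],b[0]:b[2],::-1],(400,400),interpolation=cv2.INTER_CUBIC)
t,dt=imaging.capture('top'); b=(360,150,460,250); B=cv2.resize(t[b[1]:b[3],b[0]:b[2],::-1],(400,400),interpolation=cv2.INTER_CUBIC)
np.savez('top1.npz',p=t,d=dt);np.savez('side1.npz',p=q,d=d)
cv2.imwrite('pics/s9.png',np.hstack([A,B]))
"
```

```text
11.8 [-9.4 14.1 99.8  0.  66.1 94.8] [ 0.4526 -0.0145  0.2368] F [ 1.03 -0.17 -0.05] M [-0.003 -0.007  0.005] op 0.0425 az -104.2
```

View pics/s9.png

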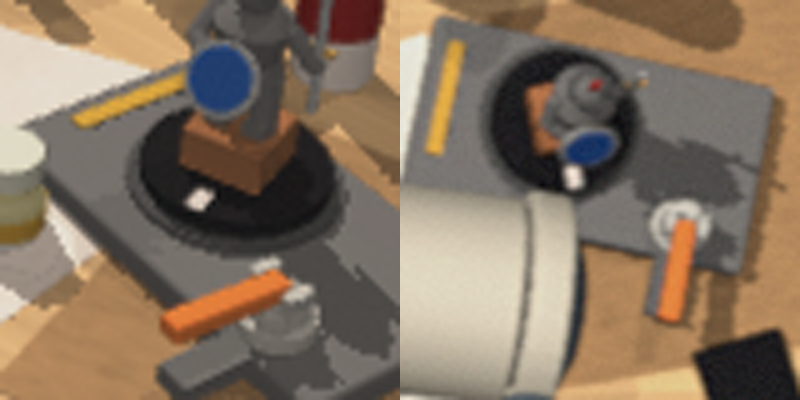

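The lever lies flat above the tab. I'll check its yaw and height against the stand.

```bash
python3 -c "
from go import *
D=np.load('top1.npz'); og=lambda h:(h[...,1]>150)&(h[...,0]>4)&(h[...,0]<20)&(h[...,2]>150)
k,c,s=cents(D['p'],og,(415,190,445,235)); print(c,s)
P=cloud('top',D['d'])[k>0]; P=P[P[:,2]<.2]; print('z',np.median(P[:,2]),P[:,2].min(),P[:,2].max())
uv=np.argwhere(k)[:,::-1]; X=ray('top',uv,.056)[:,:2].astype(np.float32); l=cv2.fitLine(X,cv2.DIST_L2,0,1e-4,1e-4).ravel(); print('yaw',np.degrees(np.arctan2(l[1],l[0])), X.mean(0), cv2.minAreaRect(X))
t=P[:,:2]@l[:2]*np.sign(l[0]); print('slope deg',np.degrees(np.polyfit(t,P[:,2],1)[0]))
S=np.load('side1.npz')
k,c,s=cents(S['p'],og,(375,250,415,290)) if 0 else cents(S['p'],lambda h:(h[...,1]>150)&(h[...,0]>4)&(h[...,0]<20)&(h[...,2]>120),(375,255,412,282)); 
uv=np.argwhere(k)[:,::-1]; P=cloud('side',S['d'])[k>0]; P=P[(P[:,2]<.08)]; u=P-P.mean(0); v=np.linalg.svd(u,full_matrices=False)[2][0]; print('side dir yaw',np.degrees(np.arctan2(v[1],v[0])),'elev',np.degrees(np.arcsin(v[2])),P.mean(0))
"
```

```text
[428.93181818 217.62121212] [425 205   9  25 132]
z 0.05747571693110953 0.016283561593477547 0.07154774323255908
yaw -13.213085 [ 0.5039066  -0.25730982] ((0.5050597190856934, -0.2580239176750183), (0.016335878521203995, 0.07483989745378494), 75.9029769897461)
slope deg -4.202433561310215
side dir yaw 168.62481607162076 elev 4.206279541954762 [ 0.50360009 -0.26020789  0.05681432]
```

Lever reads −13 to −14° yaw and 4° elevation, which matches snug and 1.50 rad folded. Now the torch.

```bash
python3 -c "
from go import *
rows((.6128,.1885,.20),Rdown(-78.7))"
```

```text
row [-2.517e+01 -6.000e-02 -2.000e-02] [ 0.0368  0.1069 -0.2326] dist 0.259 ang 25.2
```

Call:
jog_arm(series=[[-5,0,0,0,0.02,-0.045,0.6],[-10,0,0,0,0.04,-0.09,0.6],[-15,0,0,0.01,0.06,-0.135,0.6],[-20,0,0,0.02,0.08,-0.18,0.6],[-25.2,0,0,0.03,0.1,-0.22,0.6],[-25.2,0,0,0.037,0.107,-0.233,0.6],[-25.2,0,0,0.037,0.107,-0.233,0.6],[-25.2,0,0,0.037,0.107,-0.233,0.6]])

```text
clock: 12.7
position: [0.6129, 0.1823, 0.1992]
tcp_rot: [[-0.001, 0.982, 0.19], [-0.001, 0.19, -0.982], [-1.0, -0.001, 0.0]]
contact_force: [-0.3, -0.8, 0.4]
opening: 0.0511
```

```bash
python3 st.py; python3 -c "
from go import *
rows((.6128,.1885,.049),Rdown(-78.7))"
```

```text
12.7 [11.2 31.2 77.1 -0.  71.8 90.3] [0.6129 0.1823 0.1992] F [-0.33 -0.79  0.39] M [-0.012  0.005  0.029] op 0.0511 az -79.03
row [-0.33  0.02  0.08] [ 0.1502  0.0012 -0.0061] dist 0.15 ang 0.3
```

Call:
jog_arm(series=[[0,0,0,0.05,0,0,0.6],[0,0,0,0.07,0,0,0.6],[0,0,0,0.07,0,0,0.6]])

```text
clock: 13.0
position: [0.6114, 0.1814, 0.1275]
tcp_rot: [[-0.005, 0.982, 0.189], [-0.001, 0.189, -0.982], [-1.0, -0.005, 0.0]]
contact_force: [-0.3, -0.9, 0.5]
opening: 0.0513
```

```bash
python3 st.py; python3 -c "
from go import *
rows((.6128,.1885,.049),Rdown(-78.7))
q,d=imaging.capture('side'); b=(260,140,340,220); A=cv2.resize(q[b[1]:b[3],b[0]:b[2],::-1],(400,400),interpolation=cv2.INTER_CUBIC); cv2.imwrite('pics/s10.png',A)"
```

```text
13.0 [11.2 35.6 81.3 -0.  63.4 90.3] [0.6114 0.1814 0.1275] F [-0.29 -0.88  0.51] M [-0.036  0.03  -0.022] op 0.0513 az -79.08
row [-0.38  0.01  0.28] [ 0.0785  0.0031 -0.0067] dist 0.079 ang 0.5
```

View pics/s10.png

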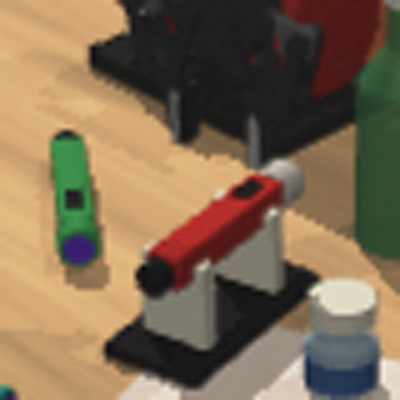

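Call:
jog_arm(series=[[-0.4,0,0,0,0.002,-0.0067,0.6],[-0.4,0,0,0,0.002,-0.0067,0.6],[-0.4,0,0,0,0.002,-0.0067,0.6]])

```text
clock: 13.35
position: [0.6149, 0.1905, 0.1309]
tcp_rot: [[0.002, 0.98, 0.198], [0.0, 0.198, -0.98], [-1.0, 0.002, 0.0]]
contact_force: [-0.2, -0.0, -1.2]
opening: 0.051
```

```bash
python3 st.py; python3 -c "
from go import *
rows((.6128,.1885,.049),Rdown(-78.7))"
```

```text
13.35 [11.9 35.6 80.6 -0.  63.7 90.5] [0.6149 0.1905 0.1309] F [-0.21 -0.04 -1.19] M [0.001 0.048 0.022] op 0.051 az -78.56
row [ 0.14  0.   -0.12] [ 0.0819 -0.0026  0.0015] dist 0.082 ang 0.2
```

Call:
jog_arm(series=[[0,0,0,0.03,-0.002,0.0015,0.6],[0,0,0,0.06,-0.002,0.0015,0.6],[0,0,0,0.08,-0.002,0.0015,0.6],[0,0,0,0.08,-0.002,0.0015,0.6],[0,0,0,0.08,-0.002,0.0015,0.6],[0,0,0,0.08,-0.002,0.0015,0.6]])

```text
clock: 13.95
position: [0.6136, 0.1885, 0.0511]
tcp_rot: [[0.002, 0.98, 0.198], [0.0, 0.198, -0.98], [-1.0, 0.002, 0.0]]
contact_force: [0.7, -0.5, 0.9]
opening: 0.0513
```

```bash
python3 st.py; python3 -c "
from go import *
rows((.6128,.1885,.049),Rdown(-78.7))
q,d=imaging.capture('side'); b=(260,140,340,220); A=cv2.resize(q[b[1]:b[3],b[0]:b[2],::-1],(500,500),interpolation=cv2.INTER_CUBIC); cv2.imwrite('pics/s11.png',A)"
```

```text
13.95 [11.8 41.2 84.2 -0.  54.4 90.3] [0.6136 0.1885 0.0511] F [ 0.71 -0.54  0.86] M [-0.065  0.036  0.033] op 0.0513 az -78.57
row [ 0.13  0.   -0.13] [ 0.0021 -0.0008 -0.0001] dist 0.002 ang 0.2
```

View pics/s11.png

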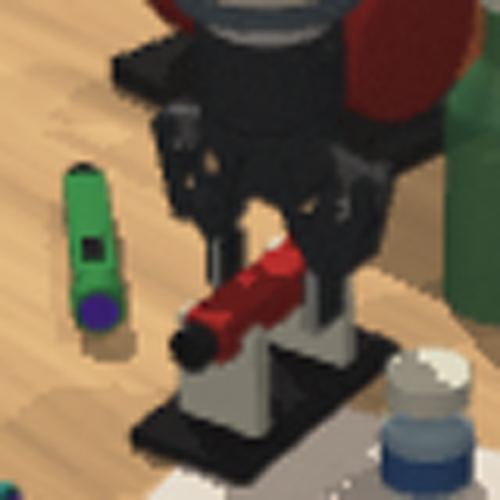

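Fingers straddle the bar between the saddles. Closing.

Call:
jog_arm(series=[[0,0,0,0,0,0,0.4],[0,0,0,0,0,0,0],[0,0,0,0,0,0,0],[0,0,0,0,0,0,0],[0,0,0,0,0,0,0],[0,0,0,0,0,0,0]])

```text
clock: 14.6
position: [0.613, 0.1885, 0.0505]
tcp_rot: [[0.001, 0.98, 0.198], [0.0, 0.198, -0.98], [-1.0, 0.001, -0.0]]
contact_force: [-2.0, -0.7, 8.9]
opening: 0.0254
```

```bash
python3 st.py
```

```text
14.6 [11.8 41.3 84.2  0.  54.4 90.3] [0.613  0.1885 0.0505] F [-1.96 -0.69  8.86] M [0.034 0.295 0.02 ] op 0.0254 az -78.57
```

Call:
jog_arm(series=[[0,0,0,-0.015,0,0,0],[0,0,0,-0.03,0,0,0],[0,0,0,-0.055,0,0,0],[0,0,0,-0.085,0,0,0],[0,0,0,-0.12,0,0,0],[0,0,0,-0.15,0,0,0],[0,0,0,-0.18,0,0,0],[0,0,0,-0.19,0,0,0],[0,0,0,-0.19,0,0,0]])

```text
clock: 15.5
position: [0.6133, 0.1884, 0.2417]
tcp_rot: [[0.003, 0.98, 0.198], [0.001, 0.198, -0.98], [-1.0, 0.003, -0.0]]
contact_force: [-0.2, -0.4, -1.9]
opening: 0.0252
```

```bash
python3 st.py; cat > aim.py <<'E'
from go import *
def aim(back,badge=(.5900,-.1855,.114),az=189.,off=.0175,el=30.):
    a=np.radians(az);e=np.radians(el); n=np.array([np.cos(e)*np.cos(a),np.cos(e)*np.sin(a),np.sin(e)])
    y=-n; z=np.array([y[1],-y[0],0]);z/=np.linalg.norm(z); x=np.cross(y,z); R=np.c_[x,y,z]
    return np.array(badge)+(.133+back)*n+off*x, R
if __name__=="__main__":
    p,R=aim(.05); print(p,R.round(3)); rows(p,R)
    print(readout.read_state()['opening'])
    q,d=imaging.capture('side'); b=(240,90,360,190); A=cv2.resize(q[b[1]:b[3],b[0]:b[2],::-1],(600,500),interpolation=cv2.INTER_CUBIC); cv2.imwrite('pics/s12.png',A)
E
python3 aim.py
```

```text
15.5 [11.8 29.  74.  -0.  76.8 90.3] [0.6133 0.1884 0.2417] F [-0.2  -0.43 -1.93] M [-0.03   0.045  0.004] op 0.0252 az -78.57
[ 0.42482626 -0.21166095  0.19034456] [[-0.494  0.855  0.156]
 [-0.078  0.135 -0.988]
 [-0.866 -0.5    0.   ]]
row [  2.37   0.63 -30.19] [ 0.0504 -0.2641  0.3548] dist 0.445 ang 30.3
0.025225156323531048
```

View pics/s12.png

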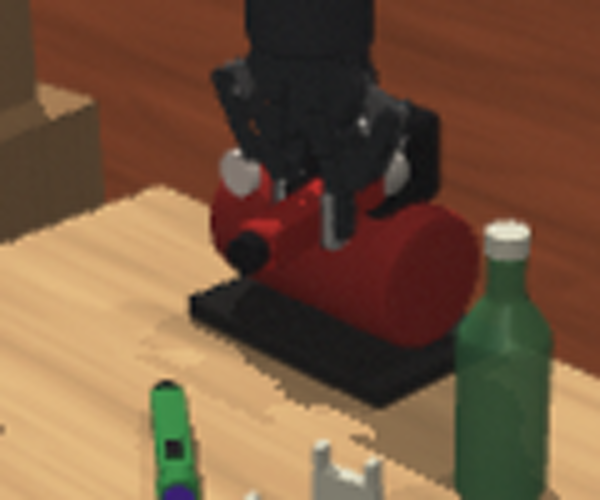

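Call:
jog_arm(series=[[0.2,0,-2.5,0,-0.03,0.02,0],[0.4,0.1,-5,0,-0.07,0.05,0],[0.6,0.1,-8,0,-0.1,0.08,0],[0.8,0.2,-11,0,-0.13,0.11,0],[1.1,0.3,-14,0,-0.16,0.14,0],[1.3,0.4,-17,0,-0.19,0.175,0],[1.5,0.4,-20,0,-0.215,0.21,0],[1.8,0.5,-23,0,-0.235,0.245,0],[2,0.5,-26,0,-0.25,0.28,0],[2.2,0.6,-29,0.01,-0.26,0.31,0],[2.4,0.6,-30.2,0.02,-0.264,0.34,0],[2.4,0.6,-30.2,0.035,-0.264,0.355,0]])

```text
clock: 16.75
position: [0.4238, -0.2137, 0.2027]
tcp_rot: [[-0.499, 0.853, 0.155], [-0.078, 0.134, -0.988], [-0.863, -0.505, 0.0]]
contact_force: [0.2, 0.0, -2.4]
opening: 0.0252
```

```bash
python3 st.py; python3 -c "
from aim import *
p,R=aim(.05); rows(p,R)
q,d=imaging.capture('side'); b=(320,170,440,270); A=cv2.resize(q[b[1]:b[3],b[0]:b[2],::-1],(600,500),interpolation=cv2.INTER_CUBIC); cv2.imwrite('pics/s13.png',A)
q,d=imaging.capture('top'); b=(340,150,460,250); A=cv2.resize(q[b[1]:b[3],b[0]:b[2],::-1],(600,500),interpolation=cv2.INTER_CUBIC); cv2.imwrite('pics/t13.png',A)"
```

```text
16.75 [-23.1  32.3  82.7 -15.5  91.3  61.3] [ 0.4238 -0.2137  0.2027] F [ 0.19  0.01 -2.39] M [ 0.091 -0.381 -0.005] op 0.0252 az -81.08
row [-0.07 -0.04  0.32] [ 0.01    0.0074 -0.0019] dist 0.013 ang 0.3
```

View pics/s13.png

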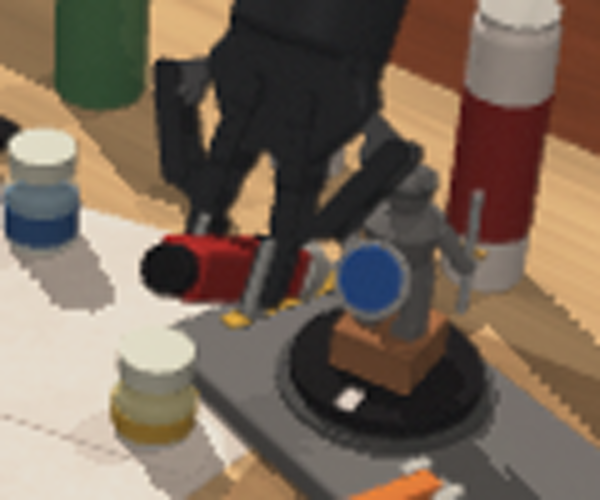

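View pics/t13.png

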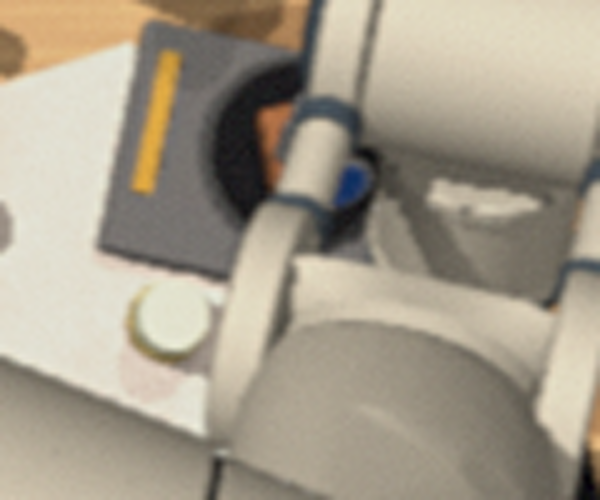

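Call:
jog_arm(series=[[0,0,0.3,0.01,0.007,-0.002,0],[0,0,0.3,0.01,0.007,-0.002,0],[0,0,0.3,0.01,0.007,-0.002,0]])

```text
clock: 17.15
position: [0.4248, -0.2088, 0.1925]
tcp_rot: [[-0.492, 0.856, 0.157], [-0.079, 0.136, -0.988], [-0.867, -0.499, 0.0]]
contact_force: [0.1, -0.3, -1.4]
opening: 0.0254
```

```bash
python3 st.py; cat > chk.py <<'E'
from aim import *
s=readout.read_state();P=np.array(s['position']);R=np.array(s['tcp_rot'])
mid=P-.0175*R[:,0]; X=R[:,1]
q,d=imaging.capture('side'); np.savez('side2.npz',p=q,d=d)
print('mid',mid.round(4),'axis az',np.degrees(np.arctan2(X[1],X[0])).round(2),'el',np.degrees(np.arcsin(X[2])).round(2),'spot',(mid+.133*X).round(4))
print('px tail',proj('side',mid-.076*X).round(1),'mid',proj('side',mid).round(1),'lens',proj('side',mid+.083*X).round(1),'spot',proj('side',mid+.133*X).round(1))
A=q[150:270,320:440,::-1].copy(); A=cv2.resize(A,(600,600),interpolation=cv2.INTER_CUBIC)
for o,c in ((-.076,(255,255,0)),(0,(0,255,0)),(.083,(255,0,255)),(.133,(0,255,255))):
    u=(proj('side',mid+o*X)[0]-[320,150])*5+2; cv2.circle(A,tuple(int(v) for v in u),3,c,-1)
cv2.imwrite('pics/chk_%d.png'%int(s['clock']*100),A); print('chk_%d'%int(s['clock']*100))
hs=cv2.cvtColor(q,cv2.COLOR_RGB2HSV)
V=cloud('side',d)
rd=lambda h:(h[...,1]>140)&((h[...,0]<6)|(h[...,0]>174))&(h[...,2]>80)
k,c,st=cents(q,rd,(345,200,400,250)); Q=V[k>0]; Q=Q[np.linalg.norm(Q-mid,axis=1)<.1]
loc=(Q-mid)@R; print('red pts in tool frame (x back..,y torch axis,z) n',len(Q),'med',np.median(loc,0).round(4),'min',loc.min(0).round(4),'max',loc.max(0).round(4))
k,c,st=cents(q,lambda h:(h[...,1]>150)&(h[...,0]>105)&(h[...,0]<130)&(h[...,2]>60),(380,205,412,240)); Q=V[k>0]; print('badge px',c,st[4],Q.mean(0).round(4))
E
python3 chk.py
```

```text
17.15 [-22.7  32.7  83.6 -15.2  89.8  61.8] [ 0.4248 -0.2088  0.1925] F [ 0.1  -0.34 -1.41] M [ 0.078 -0.375  0.025] op 0.0254 az -80.95
mid [ 0.4334 -0.2074  0.2076] axis az 9.04 el -29.91 spot [ 0.5473 -0.1893  0.1413]
px tail [[349.4 226.4]] mid [[363.9 225.8]] lens [[377.7 225.2]] spot [[385.2 224.8]]
chk_1714
red pts in tool frame (x back..,y torch axis,z) n 143 med [-0.0076 -0.0398  0.0133] min [-0.0137 -0.0633 -0.0089] max [0.0101 0.0258 0.0159]
badge px [393.54954955 225.38738739] 111 [ 0.5847 -0.1905  0.1203]
```

View pics/chk_1714.png

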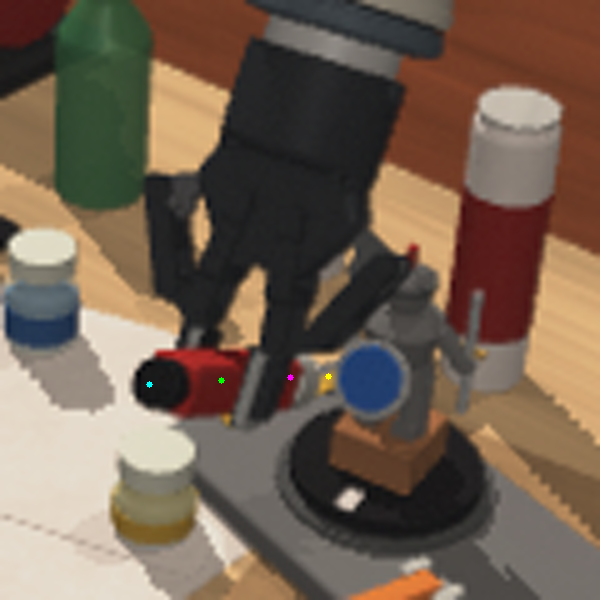

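```bash
python3 -c "
from aim import *
p,R=aim(.0); rows(p,R)"
```

```text
row [ 0.02  0.07 -0.11] [0.0024 0.0507 0.0026] dist 0.051 ang 0.1
```

Reprojected points sit on the torch, and the depth of its red faces (+13.3 mm side, −13.7 mm top, rear edge −63 mm) matches the assumed grip. Advancing to 50 mm.

Call:
jog_arm(series=[[0,0,0,0.0024,0,0.0026,0],[0,0,0,0.0024,0.012,0.0026,0],[0,0,0,0.0024,0.024,0.0026,0],[0,0,0,0.0024,0.036,0.0026,0],[0,0,0,0.0024,0.046,0.0026,0],[0,0,0,0.0024,0.0505,0.0026,0],[0,0,0,0.0024,0.0505,0.0026,0],[0,0,0,0.0024,0.0505,0.0026,0],[0,0,0,0.0024,0.0505,0.0026,0]])

```text
clock: 18.1
position: [0.4671, -0.2058, 0.1654]
tcp_rot: [[-0.492, 0.856, 0.156], [-0.078, 0.135, -0.988], [-0.867, -0.499, 0.001]]
contact_force: [0.4, 0.4, -1.6]
opening: 0.0252
```

```bash
python3 st.py; python3 chk.py;  python3 -c "
from aim import *
p,R=aim(.0); rows(p,R)"
```

```text
18.1 [-21.1  37.3  78.9 -14.5  90.3  63.3] [ 0.4671 -0.2058  0.1654] F [ 0.41  0.44 -1.57] M [ 0.03  -0.335 -0.038] op 0.0252 az -81.03
mid [ 0.4757 -0.2044  0.1805] axis az 8.94 el -29.9 spot [ 0.5896 -0.1865  0.1142]
px tail [[360.2 227.6]] mid [[373.5 226.9]] lens [[386.2 226.2]] spot [[393.2 225.8]]
chk_1810
red pts in tool frame (x back..,y torch axis,z) n 131 med [-0.0087 -0.0405  0.0132] min [-0.0137 -0.0612 -0.0075] max [0.0108 0.0287 0.0163]
badge px [395.26865672 226.01492537] 67 [ 0.5919 -0.1916  0.1151]
row [-0.05  0.03 -0.11] [-0.0003  0.0005 -0.0009] dist 0.001 ang 0.1
```

View pics/chk_1810.png

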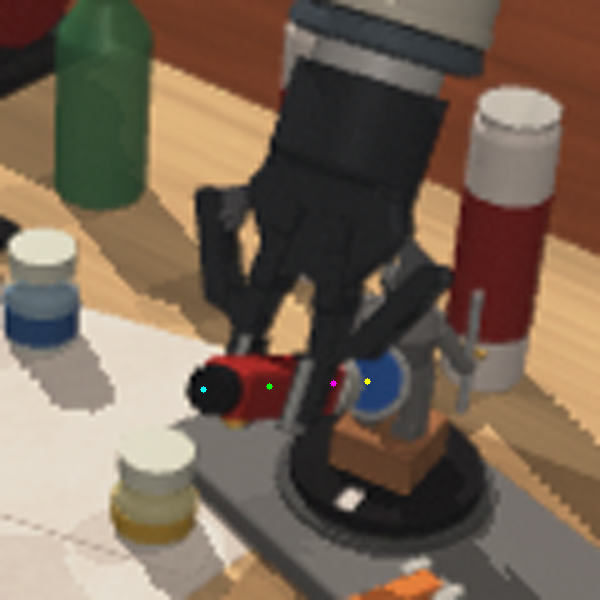

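Spot projects at crop (367,381), on the badge centre (about (369,379)). Within 1 mm of the target, so I'll hold 2.6 s.

Call:
jog_arm(series=[[0,0,0,0,0,0,0],[0,0,0,0,0,0,0],[0,0,0,0,0,0,0],[0,0,0,0,0,0,0],[0,0,0,0,0,0,0],[0,0,0,0,0,0,0],[0,0,0,0,0,0,0],[0,0,0,0,0,0,0],[0,0,0,0,0,0,0],[0,0,0,0,0,0,0],[0,0,0,0,0,0,0],[0,0,0,0,0,0,0]])

```text
clock: 19.35
position: [0.4674, -0.2058, 0.1651]
tcp_rot: [[-0.492, 0.856, 0.156], [-0.079, 0.135, -0.988], [-0.867, -0.499, 0.001]]
contact_force: [0.9, 0.3, -2.3]
opening: 0.0251
```

Call:
jog_arm(series=[[0,0,0,0,0,0,0],[0,0,0,0,0,0,0],[0,0,0,0,0,0,0],[0,0,0,0,0,0,0],[0,0,0,0,0,0,0],[0,0,0,0,0,0,0],[0,0,0,0,0,0,0],[0,0,0,0,0,0,0],[0,0,0,0,0,0,0],[0,0,0,0,0,0,0],[0,0,0,0,0,0,0],[0,0,0,0,0,0,0]])

```text
clock: 20.55
position: [0.4674, -0.2057, 0.1651]
tcp_rot: [[-0.492, 0.856, 0.156], [-0.079, 0.135, -0.988], [-0.867, -0.499, 0.001]]
contact_force: [0.6, 1.0, -1.9]
opening: 0.0251
```

```bash
python3 st.py; python3 chk.py; python3 -c "
from aim import *
p,R=aim(.0); rows(p,R)"
```

```text
20.55 [-21.   37.3  78.9 -14.5  90.3  63.3] [ 0.4674 -0.2057  0.1651] F [ 0.62  0.99 -1.93] M [ 0.082 -0.318 -0.042] op 0.0251 az -81.01
mid [ 0.476  -0.2044  0.1803] axis az 8.96 el -29.9 spot [ 0.5899 -0.1864  0.114 ]
px tail [[360.3 227.6]] mid [[373.5 226.9]] lens [[386.3 226.2]] spot [[393.2 225.9]]
chk_2055
red pts in tool frame (x back..,y torch axis,z) n 131 med [-0.0088 -0.0402  0.0132] min [-0.0141 -0.0624 -0.0105] max [0.0108 0.0266 0.0158]
badge px [395.26865672 226.01492537] 67 [ 0.5918 -0.1917  0.1152]
row [-0.04  0.03 -0.1 ] [-0.0004  0.0002 -0.0008] dist 0.001 ang 0.1
```

Steady within 0.3 mm for over 2.4 s. Backing away, then returning above the rest.

Call:
jog_arm(series=[[0,0,0,0,-0.02,0,0],[0,0,0,0,-0.045,0,0],[0,0,0,-0.01,-0.06,0,0],[0,0,0,-0.03,-0.06,-0.01,0],[0,0,0,-0.045,-0.06,-0.03,0],[0,0,0,-0.045,-0.06,-0.03,0]])

```text
clock: 21.2
position: [0.4349, -0.1794, 0.236]
tcp_rot: [[-0.489, 0.858, 0.157], [-0.08, 0.136, -0.988], [-0.868, -0.496, 0.002]]
contact_force: [0.6, -0.4, -2.0]
opening: 0.025
```

```bash
python3 st.py; python3 -c "
from aim import *
rows((.613,.1885,.2405),Rdown(-78.57))"
```

```text
21.2 [-19.8  29.9  80.9 -14.   95.6  63.1] [ 0.4349 -0.1794  0.236 ] F [ 0.55 -0.42 -1.96] M [ 0.022 -0.378  0.009] op 0.025 az -80.95
row [-2.35 -0.51 29.72] [-0.1204  0.2005 -0.3353] dist 0.409 ang 29.8
```

Call:
jog_arm(series=[[-0.2,0,2,-0.006,0.01,-0.03,0],[-0.4,-0.1,5,-0.018,0.03,-0.065,0],[-0.7,-0.1,8,-0.03,0.05,-0.105,0],[-0.9,-0.2,11,-0.042,0.07,-0.14,0],[-1.1,-0.2,14,-0.054,0.09,-0.175,0],[-1.3,-0.3,17,-0.066,0.11,-0.21,0],[-1.6,-0.3,20,-0.078,0.13,-0.24,0],[-1.8,-0.4,23,-0.09,0.15,-0.27,0],[-2,-0.4,26,-0.102,0.17,-0.3,0],[-2.2,-0.5,28.5,-0.114,0.19,-0.325,0],[-2.4,-0.5,29.7,-0.1204,0.2005,-0.3353,0],[-2.4,-0.5,29.7,-0.1204,0.2005,-0.3353,0]])

```text
clock: 22.4
position: [0.6126, 0.1879, 0.238]
tcp_rot: [[-0.003, 0.98, 0.199], [0.001, 0.199, -0.98], [-1.0, -0.003, -0.001]]
contact_force: [-0.3, -0.1, -1.9]
opening: 0.025
```

Call:
jog_arm(series=[[0,0,0,0,0,0,0],[0,0,0,0,0,0,0],[0,0,0,0,0,0,0]])

```text
clock: 22.7
position: [0.6119, 0.186, 0.2382]
tcp_rot: [[-0.004, 0.98, 0.197], [0.001, 0.197, -0.98], [-1.0, -0.004, -0.001]]
contact_force: [0.2, -0.1, -1.6]
opening: 0.0256
```

```bash
python3 st.py; python3 -c "
from aim import *
rows((.613,.1885,.12),Rdown(-78.57))"
```

```text
22.7 [11.5 29.2 74.2  0.1 76.8 90.2] [0.6119 0.186  0.2382] F [ 0.19 -0.13 -1.63] M [0.022 0.018 0.04 ] op 0.0256 az -78.66
row [-0.09 -0.08  0.24] [ 0.1182  0.0021 -0.0021] dist 0.118 ang 0.3
```

Call:
jog_arm(series=[[-0.1,0,0.2,0.03,0.002,-0.002,0],[-0.1,0,0.2,0.07,0.002,-0.002,0],[-0.1,0,0.2,0.105,0.002,-0.002,0],[-0.1,0,0.2,0.12,0.002,-0.002,0],[-0.1,0,0.2,0.12,0.002,-0.002,0],[-0.1,0,0.2,0.12,0.002,-0.002,0],[-0.1,0,0.2,0.12,0.002,-0.002,0]])

```text
clock: 23.4
position: [0.614, 0.1894, 0.1197]
tcp_rot: [[0.002, 0.98, 0.199], [0.002, 0.199, -0.98], [-1.0, 0.002, -0.002]]
contact_force: [-0.5, 0.1, -0.3]
opening: 0.0252
```

```bash
python3 st.py; python3 -c "
from aim import *
rows((.613,.1885,.052),Rdown(-78.57))
q,d=imaging.capture('side'); b=(260,140,340,220); A=cv2.resize(q[b[1]:b[3],b[0]:b[2],::-1],(500,500),interpolation=cv2.INTER_CUBIC); cv2.imwrite('pics/s20.png',A)"
```

```text
23.4 [11.8 36.3 81.4  0.1 62.2 90.2] [0.614  0.1894 0.1197] F [-0.54  0.07 -0.35] M [-0.061 -0.009 -0.022] op 0.0252 az -78.51
row [ 0.06 -0.09 -0.13] [ 0.0677 -0.0014  0.0008] dist 0.068 ang 0.2
```

View pics/s20.png

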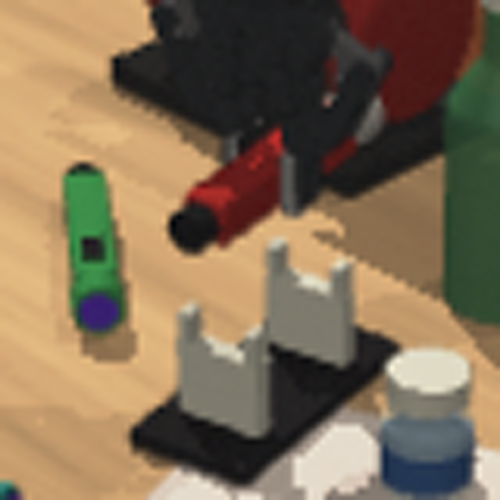

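Call:
jog_arm(series=[[0,0,0,0.02,-0.001,0.0008,0],[0,0,0,0.035,-0.001,0.0008,0],[0,0,0,0.05,-0.001,0.0008,0],[0,0,0,0.06,-0.001,0.0008,0],[0,0,0,0.065,-0.001,0.0008,0],[0,0,0,0.065,-0.001,0.0008,0],[0,0,0,0.065,-0.001,0.0008,0]])

```text
clock: 24.15
position: [0.6126, 0.1887, 0.0535]
tcp_rot: [[0.0, 0.98, 0.199], [0.002, 0.199, -0.98], [-1.0, 0.0, -0.002]]
contact_force: [-0.5, -0.1, -0.3]
opening: 0.025
```

```bash
python3 st.py
```

```text
24.15 [11.7 41.  84.2  0.1 54.8 90.2] [0.6126 0.1887 0.0535] F [-0.54 -0.14 -0.31] M [-0.018  0.055  0.048] op 0.025 az -78.5
```

Call:
jog_arm(series=[[0,0,0,0.0015,0,0,0],[0,0,0,0.0025,0,0,0],[0,0,0,0.003,0,0,0],[0,0,0,0.003,0,0,0]])

```text
clock: 24.55
position: [0.6125, 0.1886, 0.0505]
tcp_rot: [[0.0, 0.98, 0.199], [0.002, 0.199, -0.98], [-1.0, 0.0, -0.002]]
contact_force: [-1.5, -0.7, 4.4]
opening: 0.0251
```

```bash
python3 st.py
```

```text
24.55 [11.7 41.3 84.3  0.1 54.4 90.2] [0.6125 0.1886 0.0505] F [-1.48 -0.69  4.37] M [-0.034  0.148  0.069] op 0.0251 az -78.5
```

Contact at 4 N: seated. Releasing and rising.

Call:
jog_arm(series=[[0,0,0,0,0,0,0.35],[0,0,0,0,0,0,0.5],[0,0,0,0,0,0,0.6],[0,0,0,0,0,0,0.6],[0,0,0,0,0,0,0.6]])

```text
clock: 25.05
position: [0.6123, 0.1886, 0.0501]
tcp_rot: [[-0.0, 0.98, 0.199], [0.002, 0.199, -0.98], [-1.0, 0.0, -0.002]]
contact_force: [0.3, 0.8, 0.2]
opening: 0.0513
```

Call:
jog_arm(series=[[0,0,0,-0.015,0,0,0.6],[0,0,0,-0.04,0,0,0.6],[0,0,0,-0.08,0,0,0.6],[0,0,0,-0.13,0,0,0.6],[0,0,0,-0.18,0,0,0.6],[0,0,0,-0.2,-0.05,0,0.6],[0,0,0,-0.2,-0.1,0,0.6],[0,0,0,-0.2,-0.15,0,0.6],[0,0,0,-0.2,-0.2,0,0.6],[0,0,0,-0.2,-0.2,0,0.6]])

```text
clock: 26.05
position: [0.4102, 0.1473, 0.2507]
tcp_rot: [[-0.003, 0.98, 0.2], [0.001, 0.2, -0.98], [-1.0, -0.003, -0.002]]
contact_force: [0.3, 0.6, -1.1]
opening: 0.0514
```

```bash
python3 st.py; python3 - <<'E'
from h import *
for n in ("side","top"):
    p,d=imaging.capture(n); np.savez(f"{n}9.npz",p=p,d=d); cv2.imwrite(f"pics/{n}9.png",p[:,:,::-1])
T=np.load("top9.npz");W=cloud("top",T["d"])
Q=W[150:215,262:300];k=(Q[...,2]>.076)&(Q[...,2]<.09); q=Q[k]
l=cv2.fitLine(q[:,:2].astype(np.float32),cv2.DIST_HUBER,0,.001,.001).ravel(); d=l[:2]*np.sign(l[0]); s=q[:,:2]@d
print("torch yaw",np.degrees(np.arctan2(d[1],d[0])),"s",s.min(),s.max(),"z",np.median(q[:,2]))
rd=lambda h:(h[...,1]>140)&((h[...,0]<6)|(h[...,0]>174))&(h[...,2]>80)
for f in ("side0","side9"):
    print(f,cents(np.load(f+".npz")["p"],rd,(280,170,325,205))[1:])
for f in ("top0","top9"):
    print(f,cents(np.load(f+".npz")["p"],rd,(262,155,300,215))[1:])
S0=np.load("side0.npz")["p"].astype(int);S9=np.load("side9.npz")["p"].astype(int)
D=(np.abs(S0-S9).sum(2)>90).astype(np.uint8); n,l,s,c=cv2.connectedComponentsWithStats(D)
print([list(map(int,s[i])) for i in range(1,n) if s[i,4]>12])
E
```

```text
26.05 [1.180e+01 1.180e+01 1.005e+02 1.000e-01 6.790e+01 9.030e+01] [0.4102 0.1473 0.2507] F [ 0.31  0.56 -1.08] M [-0.024 -0.012 -0.055] op 0.0514 az -78.47
torch yaw 11.622679 s 0.5621460100203679 0.7208194924458678 z 0.08073788637173873
side0 (array([303.11520737, 185.1843318 ]), array([290, 175,  26,  23, 217], dtype=int32))
side9 (array([303.16113744, 185.5450237 ]), array([290, 175,  27,  23, 211], dtype=int32))
top0 (array([278.61764706, 185.22058824]), array([271, 165,  16,  40, 340], dtype=int32))
top9 (array([279.2611276 , 185.32937685]), array([271, 165,  17,  40, 337], dtype=int32))
[[0, 0, 104, 336, 16908], [34, 0, 16, 19, 165], [94, 0, 12, 37, 233], [102, 0, 6, 16, 49], [194, 0, 92, 58, 2431], [150, 14, 11, 13, 49], [109, 27, 4, 11, 15], [254, 30, 5, 7, 16], [165, 33, 72, 20, 409], [74, 45, 40, 36, 788], [230, 54, 50, 111, 3007], [0, 58, 5, 18, 47], [84, 85, 20, 21, 159], [105, 87, 8, 13, 35], [113, 195, 31, 30, 394], [89, 199, 12, 5, 20], [178, 207, 8, 27, 99], [142, 207, 62, 108, 3588], [69, 215, 13, 13, 98], [133, 235, 20, 8, 30], [382, 241, 32, 38, 349], [138, 243, 18, 16, 59], [202, 245, 6, 35, 71], [276, 282, 112, 118, 5558], [392, 293, 19, 12, 122], [417, 298, 17, 18, 111], [102, 315, 12, 24, 163], [73, 340, 34, 60, 1365], [116, 352, 8, 30, 116], [216, 381, 22, 19, 265]]
```

View pics/side9.png

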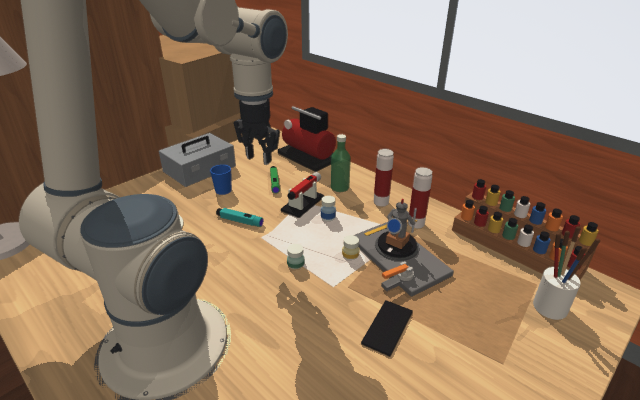

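View pics/top9.png

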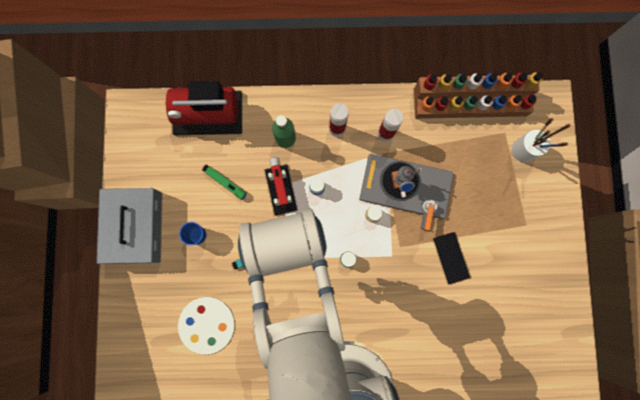

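The final views show the torch back in its rest (yaw 11.6°, within 1 px of the start), the lever folded, and the knight, mark and bystanders unchanged. The only differences from the start are the arm, shadows and lever.

```bash
python3 -c "
from cell import r
print(r.hand_in())"
```

```text
the job is handed in; nothing more can be done
None
```

The job is done and handed in at about 26 s on the clock.

**Stand lock:** I turned the bolt clockwise by its upright lever until the torque rose to 0.63 N·m and the lever stopped moving in the image. I then folded the lever down until the push-back reached about 20 N. My last checks of the folded lever:

| Check | Top view | Side view | Expected |
|---|---|---|---|
| Yaw | −13° to −14° | −11.4° | stand −14.2° |
| Above level | 4.2° | 4.2° | about 4° |
| Median height of the measured points | 57 mm | not used | top face about 56 mm |

**Torch:** I held it aimed for about 2.4 s. By the arm's reading and my badge measurement, the spot was within about 1 mm and 0.1° of the target. It went back in its rest with the same height and a yaw of 11.6° (11.6° at the start), within 1 pixel of where it began.

**Disagreements:**
- The tool turned about 11° more than I had worked out before the stop, so the lever must have sat slightly askew in the jaws. The bolt's final yaw agrees with snug.
- The badge position I measured differs by about 3 mm from the one I get from the turntable axis. I used a point near the measured position. Only the side camera could check the aim, because the arm blocked the top view.

A before-and-after image comparison showed only the arm, its shadows and the lever had changed. The knight, turntable mark and bystanders look unmoved.

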